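# Make up a touch-up kit and a filling kit in the painters' store

### The job

Make up two kits from the stock on the bench. Touch-up kit, in the grey divided tray: stand the mixing cup upright in the small compartment with its liner nested fully home in it, flange down on the cup's rim, and lay the brush flat in the large compartment. Filling kit, in the square plywood box: the filler tin standing upright and the filling knife lying flat on the floor of the box; set each thing down rather than dropping it, and leave the large can, the bottle and the jar alone.

Things in the scene. Friction and masses are not known exactly. Their poses are not given: they have to be found in the camera images.
- cup_center (a point): the mixing cup: a hard black plastic open cup, tapered, upright, 65 mm across the rim, 55 mm at the foot, 78 mm high, wall 2.5 mm (mouth 60 mm inside). Point on its axis half-way up (39 mm above its foot); z up along the axis.
- liner_center (a point): the cup's disposable liner: a thin white plastic tapered beaker 80 mm high, upright, base 41 mm across, widening to 55 mm under a broad flange at the top. The flange is 68 mm across and fills the top 10 mm (70 to 80 mm above the base); grip it there. Fully nested, the flange's underside sits on the rim of the cup, so the liner's base is 8 mm above the cup's foot and its top 88 mm above it; 2 mm play all round. Point on its axis half-way up (40 mm above its base); z up.
- tin_center (a point): the small filler tin: closed steel cylinder with pressed lid, 64 mm across, 75 mm high, upright. Point on its axis half-way up (37.5 mm); z up.
- brush_grip (a point): the flat paint brush, lying flat, 168 mm long: wooden handle 25 mm wide and 14 mm thick, steel ferrule 40 mm wide and 17 mm thick, dark bristles. Point on the handle near the centre of mass, half-way up the handle (7 mm above the brush's underside), 94 mm from the bristle tips and 74 mm from the handle's end; x along the brush towards the bristles, z up.
- knife_grip (a point): the filling knife, lying flat, 180 mm long: black handle 26 mm wide and 18 mm thick, flat steel blade widening to 54 mm (held 8 mm off the surface by the handle). Point on the handle near the centre of mass, half-way up (9 mm above the knife's underside), 111 mm from the blade's edge and 69 mm from the handle's end; x along the knife towards the blade, z up.
- divided_tray: the grey plastic tray with a divider (fixed), 310 mm along its x, 158 mm along its y, 40 mm high, walls and floor 4 mm thick. Origin at the centre of its underside, z up. The divider crosses it at x = -49 mm, 38 mm high above the underside: the small compartment lies on the -x side (100 mm by 150 mm inside, centre at x = -101 mm), the large one on the +x side (198 mm by 150 mm, centre at x = +52 mm).
- ply_box: the square plywood box, open and undivided (fixed), 230 mm by 230 mm, 40 mm high, walls and floor 8 mm thick (214 mm by 214 mm inside). Origin at the centre of its underside, z up.
- paint_can_center (a point): bystander: large white and blue paint can with a lid, 100 mm across, 115 mm high; point at its centre, half-way up. Not part of either kit.
- spirit_center (a point): bystander: clear bottle with a red cap, 60 mm across, 150 mm high; point at its centre, half-way up. Not part of either kit.
- brush_jar_center (a point): bystander: glass jar, 76 mm across, 85 mm high, with brush handles standing in it up to 145 mm; point at the jar's centre, half-way up. Not part of either kit.
Not all that is in view belongs to the job. What is shaped like the part that bears liner_center but orange is not meant. What is shaped like the part that bears brush_grip but blue is not meant.

How it is judged:
By the outcome, as a careful person would: the job done as asked, in the order asked, and still so for the second after the job is handed in, with the robot touching nothing.
It also fails if it takes over 128 s, if anything falls off the work surface, if the arm or the gripper's body presses on something with over 40 N, if the wrist force passes 120 N, or if a joint passes its speed limit or range.

### The arm

A 6-joint arm with a two-finger parallel gripper is mounted at the origin on the work surface. World frame = base frame: x ahead of the robot, y to its left, z up, the work surface at z = 0. Lengths are in mm, angles in degrees, forces in N, time in s.
With the tool pointing down it reaches from about 300 to 850 mm from the base axis. Payload 4.2 kg.
Tool frame: the origin (TCP) lies midway between the tips of the shut fingers; the grasp point (between the pads) lies env.hold_point_z behind it (env.hold_point_z is the distance from the TCP to the grasp point, in mm); z points along the fingers, y is the line along which they close (so a half turn about z gives the same grasp; the last joint's range is limited). The gripper opens to 91 mm and grips with 3 to 60 N. Pads are 32 mm wide; open, the fingers measure 118 mm over their backs; the gripper's body (76 mm by 178 mm) begins 60 mm behind the grasp point.
Start: joints at [65.604, 18.312, 89.639, -0, 72.044, -1.146], TCP at [226.987, 528.318, 213.976] pointing down, gripper open.
Joint ranges: [-177.97, 177.97], [-48.28, 115.42], [12.27, 149.76], [-77.06, 257.06], [2.81, 150.46], [-146.56, 146.56]. Speed limits (degrees/s): [147.25, 147.25, 180, 180, 180, 180].

### API

Orientations are given as [roll, pitch, yaw] about the fixed x, y, z axes, in that order (R = Rz(yaw) Ry(pitch) Rx(roll)).
In Python, from workcell import env, viewer, spotter gives the robot as it stands.
- The arm moves only by the tool apply_moves, never from a script. Its arguments are lists of equal length, an entry for each row: "delta_pos": the shift along the world's x, y, z normalised to -1 to 1, where 1 is 120 mm, a list of three; "rot": the turn, a rotation vector about the world's x, y, z normalised to -1 to 1, where 1 is 1.5 rad, a list of three; "hand": the opening, from 0 (shut) to 1 (fully open). A call has 1 to 10 rows; each row is the pose to reach, as a shift and turn from the pose commanded when the call began; what a row does not reach only later rows make up. A row lasts 1/12 s, in which the tool goes at most 41.7 mm and 7.16 degrees, less where a joint would pass 70% of its speed; a pose out of reach is approached as far as the arm can. A call with a number of a shift or a turn outside -1 to 1 is refused whole. A call with a gripper value outside its range is refused whole. The fingers move at their own pace and stop on an object; "newtons" is the grip in N (left out, the last holds). Time passes only in rows, so rows that repeat a pose let the fingers close. It gives the time, the measured TCP pose, the force, the opening and the grip force at its end, in the units of the state.
- env.state(): the state, without advancing time (a new reading comes with each control period).
- viewer.grab_frame(name): name is "scene" or "top"; returns a dict with "pixels" (384x512x3 uint8, red, green, blue), "camera_matrix" (3x3 intrinsics, pixels), "R" (3x3) and "t" (3): a world point X has camera coordinates R X + t. Camera axes: x right, y down, z forward; pixel columns grow to the right and rows downward; lengths in mm; the calibration is good to about 2 mm. A picture is of the moment at which its call begins. There is no depth.
- env.job_done(): hands the job in; it is judged then, once.
Trained networks look in a picture, given as the dict that the camera call returned (one of the last four; its "shot" number tells which), for a name from the list of things; names that differ only in an ending like _2 or _b are one class to them, and where a whole thing is asked for, a point or a joint stands for the part that bears it (a point fixed in the world has none). Each returns a list of dicts, best first, with "score" (0 to 1); they miss things now and then, are a little off and sometimes report something else, mostly with a low value. They report only what shows in the picture. A call takes as long as a camera call. They do not tell look-alikes from the thing itself.
- spotter.trace(picture, query): "mask" (384x512 bool, what is visible of it) and "box" ([centre column, centre row, width, height] in pixels, round what is visible of it).
- spotter.landmark_of(picture, query): "position" ([column, row] in pixels: a listed point, or the origin of a listed thing).
The state is a dict: "time_s": time; "qpos": joint angles; "qvel": joint speeds; "effort": joint torques, N m; "ee_pos": TCP position; "ee_rot": TCP orientation; "force": force on the tool from outside, world axes, zero at the start; "torque": the same for the moment, N m; "gripper_width": finger opening in mm; "gripper_force": force on a finger pad.
Only numpy, scipy, OpenCV 4.12 (cv2) and the standard library are available. Lean on these libraries where they do the work, as an engineer would, in place of code of your own. Each camera call takes 0.05 s, during which the arm holds its last target. There are 200 camera calls.

## Working session

There is one attempt and no reset: what is moved stays moved. The work goes in short steps, Python scripts to look and compute and a tool call to move; the robot and the scene stay as the last step left them, time stands still between calls to the robot, and variables do not carry over. Pictures are saved under pics/ and viewed, at most 14 in all, crops included, and the job is handed in when it is done.

Besides the shell and the picture viewer there is one more tool, called after ">>>" by a JSON object that holds its "op" and its "data", one argument or row to a line. apply_moves: Moves the arm, as the interface text tells. Its arguments: {"type":"object","properties":{"delta_pos":{"type":"array"},"rot":{"type":"array"},"hand":{"type":"array"},"newtons":{"type":"number"}},"required":["delta_pos","rot","hand"]}

```bash
ls; mkdir -p pics; cat > h.py <<'E'
import numpy as np, cv2
from workcell import env, viewer, spotter
def ray(f,p,z):
    K=np.array(f["camera_matrix"]);R=np.array(f["R"]);t=np.array(f["t"])
    d=R.T@np.linalg.inv(K)@np.array([p[0],p[1],1.]);c=-R.T@t
    return c+d*(z-c[2])/d[2]
def proj(f,X):
    q=np.array(f["camera_matrix"])@(np.array(f["R"])@np.array(X,float)+np.array(f["t"]));return q[:2]/q[2]
def save(f,n,box=None,s=1):
    im=f["pixels"][:,:,::-1]
    if box: a,b,c,d=box; im=im[b:d,a:c]
    cv2.imwrite("pics/"+n,cv2.resize(im,None,fx=s,fy=s,interpolation=cv2.INTER_CUBIC))
E
python3 - <<'E'
from h import *
print(env.state(),env.hold_point_z)
Z=dict(cup_center=39,liner_center=40,tin_center=37.5,brush_grip=7,knife_grip=9,divided_tray=0,ply_box=0,paint_can_center=57.5,spirit_center=75,brush_jar_center=42.5)
for n in("top","scene"):
    f=viewer.grab_frame(n);save(f,n+"0.png",None,1.5)
    print(n,"cam",(-np.array(f["R"]).T@np.array(f["t"])).round())
    for k,z in Z.items():
        for d in spotter.landmark_of(f,k)[:4]:
            print(k,round(d["score"],2),np.round(d["position"],1),ray(f,d["position"],z).round(1)[:2])
E
```

```text
pics
{'time_s': 0.0, 'qpos': array([ 6.56046454e+01,  1.83526621e+01,  8.97043868e+01, -1.33136052e-03,
        7.20434443e+01, -1.14746108e+00]), 'qvel': array([ 0.05123442,  0.01930148,  0.06074411,  0.0026698 , -0.02107441,
       -0.01291984]), 'effort': array([ 1.78648785e-03, -4.12465167e+01, -2.31969559e+01,  7.31570623e-02,
        4.59411205e-02, -1.35876530e-04]), 'ee_pos': array([226.77800765, 527.86211395, 213.12372089]), 'ee_rot': array([-1.79899502e+02, -7.46903509e-04,  1.56752517e+02]), 'force': array([ 0.01004533, -0.2739187 ,  0.24849698]), 'torque': array([ 0.05941887, -0.00728583, -0.01505958]), 'gripper_force': 0.0, 'gripper_width': 90.96707594163752} 18.8
top cam [4.540e+02 1.000e+00 1.291e+03]
cup_center 0.79 [293.5 208.4] [ 448.2 -104.5]
cup_center 0.49 [227.8 205.6] [459.  103.1]
liner_center 0.96 [220.1 241. ] [347.7 128.1]
liner_center 0.68 [261.  217.3] [421.1  -1.5]
liner_center 0.68 [162.5 178.5] [546.7 309.4]
liner_center 0.38 [370.3 180.6] [ 533.9 -348.3]
tin_center 0.62 [228.9 204.8] [461.5  99.8]
tin_center 0.18 [197.9 103.4] [785.9 196.4]
brush_grip
[... 402 characters left out ...]
enter 0.54 [286. 163.] [588.4 -80. ]
brush_jar_center 0.93 [265.1 105.1] [777.  -17.9]
scene cam [952. 447. 826.]
cup_center 0.78 [242.3 172.5] [ 437.1 -114. ]
liner_center 0.75 [275.7 191.5] [424.2  10.9]
liner_center 0.59 [321.3 199.5] [356.7 124.6]
tin_center 0.68 [291.9 213. ] [450.   94.5]
brush_grip 0.8 [384.  209.6] [236.2 265.4]
brush_grip 0.68 [239.7 250.5] [621.4  62.3]
brush_grip 0.66 [125.8 217.8] [ 769.6 -247.4]
knife_grip 0.85 [209.3 210.7] [590.1 -95. ]
divided_tray 0.89 [173.1 159.1] [ 526.6 -349.8]
ply_box 0.59 [335.8 294.1] [542.3 316.9]
ply_box 0.2 [168.  261.3] [770.4 -52.2]
spirit_center 0.59 [126.3 216.3] [ 781.1 -193. ]
brush_jar_center 0.84 [171.9 261.9] [774.1 -18.2]
```

View pics/top0.png

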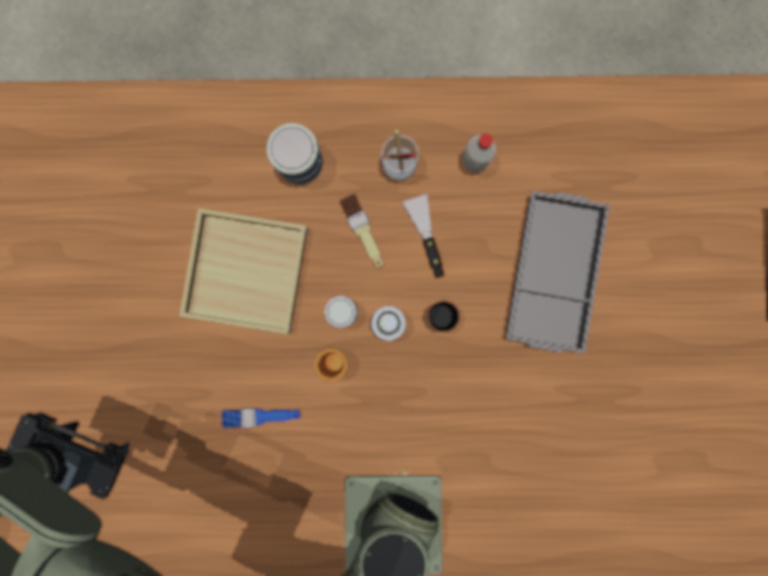

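View pics/scene0.png

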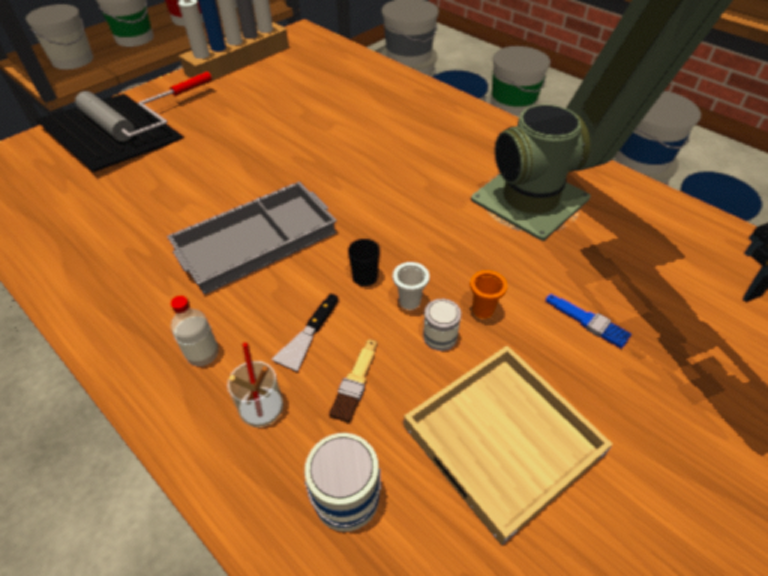

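The white beaker (top view 259,215) is the liner; the orange one at (221,243) is the look-alike. The natural brush (241,153) is the one meant, not the blue one at (173,278). I'll confirm this in one crop and fit the poses to the silhouettes.

```bash
cat > fit.py <<'E'
from h import *
from scipy.optimize import minimize
a=np.linspace(0,2*np.pi,40,endpoint=False)
ring=lambda d,z:np.c_[d/2*np.cos(a),d/2*np.sin(a),0*a+z]
def slab(x0,x1,w0,w1,z0,z1):
    return np.array([[x,s*w/2,z] for x,w in((x0,w0),(x1,w1)) for s in(-1,1) for z in(z0,z1)],float)
S=dict(cup_center=[np.r_[ring(55,0),ring(65,78)]],
 liner_center=[np.r_[ring(41,0),ring(55,70)],np.r_[ring(68,70),ring(68,80)]],
 tin_center=[np.r_[ring(64,0),ring(64,75)]],
 brush_grip=[slab(-74,35,25,25,0,14),slab(30,94,40,40,0,14)],
 knife_grip=[slab(-69,20,26,26,0,18),slab(20,111,20,54,8,10)],
 divided_tray=[slab(-155,155,158,158,0,40)],ply_box=[slab(-115,115,230,230,0,40)],
 spirit_center=[np.r_[ring(60,0),ring(60,110)],ring(26,150)],paint_can_center=[np.r_[ring(100,0),ring(100,115)]],brush_jar_center=[np.r_[ring(76,0),ring(76,85)]])
def render(f,parts,p,s=4):
    c,n=np.cos(p[2]),np.sin(p[2]);R=np.array([[c,-n,0],[n,c,0],[0,0,1]])
    m=np.zeros((384*s,512*s),np.uint8)
    for P in parts:
        X=(R@P.T).T+[p[0],p[1],p[3] if len(p)>3 else 0]
        q=(np.array(f["camera_matrix"])@((np.array(f["R"])@X.T).T+np.array(f["t"])).T).T
        uv=(q[:,:2]/q[:,2:]+.5)*s
        cv2.fillConvexPoly(m,cv2.convexHull(uv.round().astype(np.int32)),1)
    return cv2.resize(m.astype(np.float32),(512,384),interpolation=cv2.INTER_AREA)
def pick(f,name,xy,z):
    u=proj(f,[*xy,z]);L=[d for d in spotter.trace(f,name) if np.hypot(*(np.array(d["box"][:2])-u))<25]
    return L[0]["mask"].astype(np.float32) if L else None
def fit(fs,name,xy,yaw=0,z=20,h=0,free=True):
    ms=[(f,m) for f in fs for m in [pick(f,name,xy,z+h)] if m is not None]
    if not ms: return None
    def cost(v):
        p=[v[0],v[1],v[2]/30 if free else yaw,h]
        return sum(np.abs(render(f,S[name],p)-m).sum()/m.sum() for f,m in ms)/len(ms)
    v0=np.array([xy[0],xy[1],yaw*30]);D=np.array([[0,0,0],[8,0,0],[0,8,0],[0,0,5 if free else 0.]])
    if not free: cst=lambda w:cost([w[0],w[1],0]);r=minimize(cst,v0[:2],method="Nelder-Mead",options=dict(initial_simplex=v0[:2]+D[:3,:2],xatol=.1,fatol=1e-4))
    else: r=minimize(cost,v0,method="Nelder-Mead",options=dict(initial_simplex=v0+D,xatol=.1,fatol=1e-4))
    return r.x[:2].round(1),round(np.degrees(r.x[2]/30),1) if free else None,round(r.fun,3),len(ms)
E
python3 - <<'E'
from fit import *
t=viewer.grab_frame("top");s=viewer.grab_frame("scene")
save(t,"crop.png",(140,120,320,300),4*.8)
G=[("cup_center",(443,-108),0,0),("liner_center",(421,3),0,0),("tin_center",(455,97),0,0),("brush_grip",(618,66),.4,1),("knife_grip",(594,-88),.25,1),("divided_tray",(540,-353),-.1+np.pi,1),("ply_box",(548,316),-.1,1),
("spirit_center",(780,-190),0,0),("paint_can_center",(783,199),0,0),("brush_jar_center",(777,-18),0,0)]
for n,xy,y,fr in G:
    for fs in([t,s],[t],[s]): print(n,fit(fs,n,xy,y,20,0,bool(fr)))
E
```

```text
cup_center (array([ 443.1, -105.1]), None, np.float64(0.05), 2)
cup_center (array([ 442.4, -105.1]), None, np.float64(0.049), 1)
cup_center (array([ 444. , -104.7]), None, np.float64(0.046), 1)
liner_center (array([429.3,   6.8]), None, np.float64(0.062), 2)
liner_center (array([428.8,   7.2]), None, np.float64(0.039), 1)
liner_center (array([430.7,   7.1]), None, np.float64(0.064), 1)
tin_center (array([453.3, 105.6]), None, np.float64(0.119), 1)
tin_center (array([453.3, 105.6]), None, np.float64(0.119), 1)
tin_center None
brush_grip (array([615.9,  55.5]), np.float64(24.6), np.float64(0.193), 2)
brush_grip (array([619.4,  56.9]), np.float64(25.5), np.float64(0.181), 1)
brush_grip (array([615.7,  54.2]), np.float64(25.2), np.float64(0.209), 1)
knife_grip (array([593.2, -83.8]), np.float64(16.8), np.float64(0.165), 2)
knife_grip (array([592.5, -83.5]), np.float64(17.0), np.float64(0.18), 1)
knife_grip (array([593.5, -85.3]), np.float64(18.2), np.float64(0.128), 1)
divided_tray (array([ 533.3, -353.7]), np.float64(168.9), np.float64(0.054), 1)
divided_tray (array([ 533.3, -353.7]), n
[... 189 characters left out ...]
4(0.029), 1)
ply_box (array([542.1, 313. ]), np.float64(-9.8), np.float64(0.023), 1)
spirit_center (array([ 782.7, -186.2]), None, np.float64(0.122), 2)
spirit_center (array([ 780.5, -185.4]), None, np.float64(0.083), 1)
spirit_center (array([ 783.1, -186.5]), None, np.float64(0.14), 1)
paint_can_center (array([780.9, 197. ]), None, np.float64(0.055), 2)
paint_can_center (array([779.6, 196.8]), None, np.float64(0.054), 1)
paint_can_center (array([781.7, 196.4]), None, np.float64(0.047), 1)
brush_jar_center (array([776.5, -18.9]), None, np.float64(0.067), 2)
brush_jar_center (array([775.9, -18.9]), None, np.float64(0.051), 1)
brush_jar_center (array([776.5, -19.9]), None, np.float64(0.08), 1)
```

View pics/crop.png

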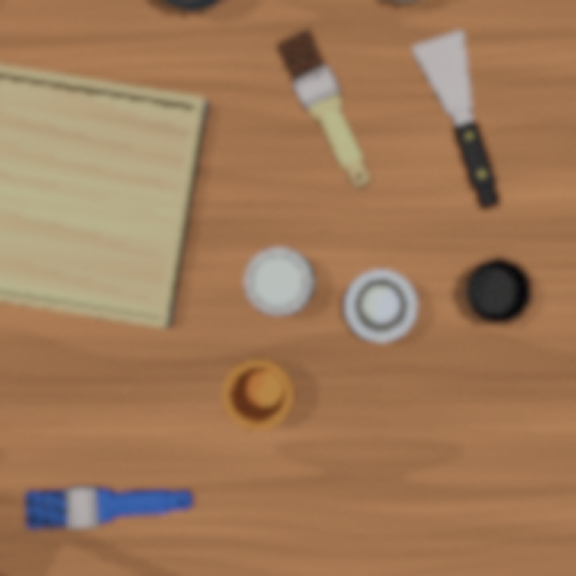

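The crop shows the white liner at (381,306) with its flange, and the orange look-alike at (258,393). It also shows the natural-handled brush at (325,110), the blue one at (108,507), the tin at (279,281) and the cup at (497,291). I start with the cup.

>>> {"op": "apply_moves", "data": {
  "delta_pos": [
    [0.3, -0.88, 0],
    [0.3, -0.88, 0],
    [0.3, -0.88, 0]
  ],
  "rot": [
    [0, 0, 0.148],
    [0, 0, 0.148],
    [0, 0, 0.148]
  ],
  "hand": [1, 1, 1],
  "newtons": 20
}}

```text
time_s: 3.45
ee_pos: [263.1, 420.0, 213.6]
ee_rot: [-179.9, 0.0, 169.7]
force: [-0.5, -0.8, 0.6]
gripper_width: 91.2
gripper_force: 0.0
```

>>> {"op": "apply_moves", "data": {
  "delta_pos": [
    [0.3, -0.88, 0],
    [0.3, -0.88, 0],
    [0.3, -0.88, 0]
  ],
  "rot": [
    [0, 0, 0],
    [0, 0, 0],
    [0, 0, 0]
  ],
  "hand": [1, 1, 1]
}}

```text
time_s: 3.7
ee_pos: [299.1, 314.1, 214.0]
ee_rot: [-179.9, 0.0, 169.4]
force: [-0.6, 0.1, -0.1]
gripper_width: 91.3
gripper_force: 0.0
```

>>> {"op": "apply_moves", "data": {
  "delta_pos": [
    [0.3, -0.88, 0],
    [0.3, -0.88, 0],
    [0.3, -0.88, 0]
  ],
  "rot": [
    [0, 0, 0],
    [0, 0, 0],
    [0, 0, 0]
  ],
  "hand": [1, 1, 1]
}}

```text
time_s: 3.95
ee_pos: [335.2, 208.7, 214.2]
ee_rot: [-180.0, 0.0, 169.4]
force: [-0.1, 0.1, 0.2]
gripper_width: 91.4
gripper_force: 0.0
```

>>> {"op": "apply_moves", "data": {
  "delta_pos": [
    [0.3, -0.88, 0],
    [0.3, -0.88, 0],
    [0.3, -0.88, 0]
  ],
  "rot": [
    [0, 0, 0],
    [0, 0, 0],
    [0, 0, 0]
  ],
  "hand": [1, 1, 1]
}}

```text
time_s: 4.2
ee_pos: [371.4, 103.2, 214.3]
ee_rot: [-180.0, 0.1, 169.4]
force: [0.7, 0.4, 0.9]
gripper_width: 91.0
gripper_force: 0.0
```

>>> {"op": "apply_moves", "data": {
  "delta_pos": [
    [0.3, -0.88, 0],
    [0.3, -0.88, 0],
    [0.3, -0.88, 0]
  ],
  "rot": [
    [0, 0, 0],
    [0, 0, 0],
    [0, 0, 0]
  ],
  "hand": [1, 1, 1]
}}

```text
time_s: 4.45
ee_pos: [407.7, -2.6, 214.3]
ee_rot: [-180.0, 0.1, 169.4]
force: [0.6, 1.2, 0.3]
gripper_width: 91.2
gripper_force: 0.0
```

>>> {"op": "apply_moves", "data": {
  "delta_pos": [
    [0.3, -0.88, 0],
    [0.3, -0.88, 0],
    [0.3, -0.88, 0],
    [0.3, -0.88, 0],
    [0.3, -0.88, 0],
    [0.3, -0.88, 0]
  ],
  "rot": [
    [0, 0, 0],
    [0, 0, 0],
    [0, 0, 0],
    [0, 0, 0],
    [0, 0, 0],
    [0, 0, 0]
  ],
  "hand": [1, 1, 1, 1, 1, 1]
}}

```text
time_s: 4.95
ee_pos: [442.5, -104.7, 213.8]
ee_rot: [180.0, -0.1, 169.5]
force: [-0.6, 1.1, 0.2]
gripper_width: 91.3
gripper_force: 0.0
```

>>> {"op": "apply_moves", "data": {
  "delta_pos": [
    [0, 0, -0.72],
    [0, 0, -0.72],
    [0, 0, -0.72],
    [0, 0, -0.72]
  ],
  "rot": [
    [0, 0, 0],
    [0, 0, 0],
    [0, 0, 0],
    [0, 0, 0]
  ],
  "hand": [1, 1, 1, 1]
}}

```text
time_s: 5.28
ee_pos: [441.1, -103.6, 126.4]
ee_rot: [180.0, -0.3, 169.6]
force: [0.3, 0.2, -0.0]
gripper_width: 91.5
gripper_force: 0.0
```

>>> {"op": "apply_moves", "data": {
  "delta_pos": [
    [0, 0, -0.24],
    [0, 0, -0.48],
    [0, 0, -0.66],
    [0, 0, -0.72],
    [0, 0, -0.72],
    [0, 0, -0.72]
  ],
  "rot": [
    [0, 0, 0],
    [0, 0, 0],
    [0, 0, 0],
    [0, 0, 0],
    [0, 0, 0],
    [0, 0, 0]
  ],
  "hand": [1, 1, 1, 1, 1, 1]
}}

```text
time_s: 5.78
ee_pos: [444.7, -105.4, 43.0]
ee_rot: [-180.0, 0.2, 169.5]
force: [0.1, 0.2, 0.8]
gripper_width: 91.3
gripper_force: 0.0
```

>>> {"op": "apply_moves", "data": {
  "delta_pos": [
    [0, 0, 0],
    [0, 0, 0],
    [0, 0, 0],
    [0, 0, 0],
    [0, 0, 0],
    [0, 0, 0],
    [0, 0, 0],
    [0, 0, 0]
  ],
  "rot": [
    [0, 0, 0],
    [0, 0, 0],
    [0, 0, 0],
    [0, 0, 0],
    [0, 0, 0],
    [0, 0, 0],
    [0, 0, 0],
    [0, 0, 0]
  ],
  "hand": [0.6, 0.6, 0.6, 0.6, 0.6, 0.6, 0.6, 0.6],
  "newtons": 15
}}

```text
time_s: 6.45
ee_pos: [443.4, -105.5, 41.7]
ee_rot: [-180.0, 0.1, 169.5]
force: [-0.2, -1.1, 5.9]
gripper_width: 62.7
gripper_force: 15.0
```

>>> {"op": "apply_moves", "data": {
  "delta_pos": [
    [0, 0, 0.1],
    [0, 0, 0.3],
    [0, 0, 0.5],
    [0, 0, 0.7],
    [0, 0, 0.84],
    [0, 0, 0.84]
  ],
  "rot": [
    [0, 0, 0],
    [0, 0, 0],
    [0, 0, 0],
    [0, 0, 0],
    [0, 0, 0],
    [0, 0, 0]
  ],
  "hand": [0.6, 0.6, 0.6, 0.6, 0.6, 0.6]
}}

```text
time_s: 6.95
ee_pos: [445.0, -105.8, 144.9]
ee_rot: [-180.0, 0.4, 169.5]
force: [-0.0, 0.7, -0.6]
gripper_width: 63.1
gripper_force: 15.0
```

>>> {"op": "apply_moves", "data": {
  "delta_pos": [
    [-0.004, -0.1, 0],
    [-0.013, -0.3, 0],
    [-0.021, -0.52, 0],
    [-0.03, -0.74, 0],
    [-0.04, -0.96, 0]
  ],
  "rot": [
    [0, 0, 0],
    [0, 0, 0],
    [0, 0, 0],
    [0, 0, 0],
    [0, 0, 0]
  ],
  "hand": [0.6, 0.6, 0.6, 0.6, 0.6]
}}

```text
time_s: 7.37
ee_pos: [437.3, -221.1, 140.4]
ee_rot: [179.9, -0.1, 169.5]
force: [0.1, 0.8, 0.4]
gripper_width: 62.9
gripper_force: 15.0
```

>>> {"op": "apply_moves", "data": {
  "delta_pos": [
    [-0.009, -0.22, 0],
    [-0.018, -0.44, 0],
    [-0.028, -0.66, 0],
    [-0.036, -0.86, 0],
    [-0.04, -0.96, 0],
    [-0.04, -0.96, 0],
    [-0.04, -0.96, 0]
  ],
  "rot": [
    [0, 0, 0],
    [0, 0, 0],
    [0, 0, 0],
    [0, 0, 0],
    [0, 0, 0],
    [0, 0, 0],
    [0, 0, 0]
  ],
  "hand": [0.6, 0.6, 0.6, 0.6, 0.6, 0.6, 0.6]
}}

```text
time_s: 7.95
ee_pos: [432.8, -334.9, 140.8]
ee_rot: [179.9, -0.1, 169.4]
force: [-0.2, -0.5, -0.4]
gripper_width: 63.2
gripper_force: 15.0
```

```bash
python3 - <<'E'
from fit import *
s=viewer.grab_frame("scene");t=viewer.grab_frame("top")
save(s,"held.png",(80,60,300,225),3)
print([ (round(d["score"],2),d["box"]) for d in spotter.trace(s,"divided_tray")[:2]])
for f in(s,t):
    for d in spotter.landmark_of(f,"cup_center")[:1]: print(d["position"],ray(f,d["position"],39+101)[:2])
S["divided_tray"]=[slab(-155,155,158,158,0,40)]
print(fit([t],"divided_tray",(533,-354),-.18),fit([s],"divided_tray",(533,-354),-.18))
E
```

```text
[(0.91, [168.7, 162.4, 108.2, 68.1])]
[376.6, 213.6] [ 431.41073172 -336.94290409]
(array([ 537.9, -352.4]), np.float64(-12.1), np.float64(0.304), 1) (array([ 536.1, -352. ]), np.float64(-10.7), np.float64(0.062), 1)
```

View pics/held.png

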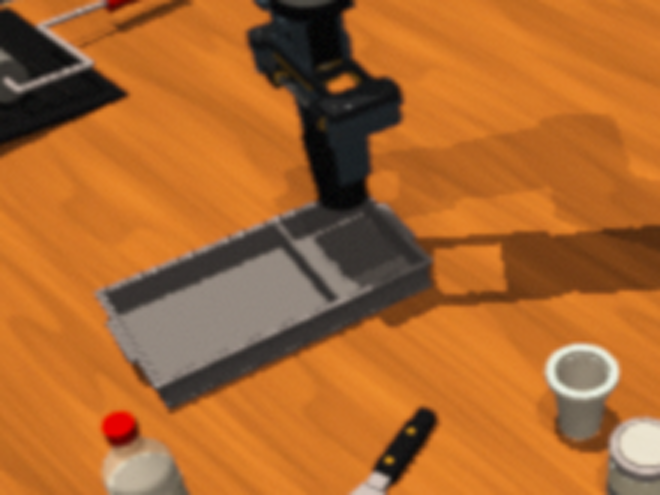

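The picture shows the cup in the gripper over the small compartment (crop ~340,200). Now I lower it.

>>> {"op": "apply_moves", "data": {
  "delta_pos": [
    [0, 0, -0.2],
    [0, 0, -0.42],
    [0, 0, -0.6],
    [0, 0, -0.7],
    [0, 0, -0.75],
    [0, 0, -0.78],
    [0, 0, -0.795],
    [0, 0, -0.805],
    [0, 0, -0.805]
  ],
  "rot": [
    [0, 0, 0],
    [0, 0, 0],
    [0, 0, 0],
    [0, 0, 0],
    [0, 0, 0],
    [0, 0, 0],
    [0, 0, 0],
    [0, 0, 0],
    [0, 0, 0]
  ],
  "hand": [0.6, 0.6, 0.6, 0.6, 0.6, 0.6, 0.6, 0.6, 0.6]
}}

```text
time_s: 9.05
ee_pos: [433.8, -336.0, 46.1]
ee_rot: [-180.0, 0.1, 169.5]
force: [-0.6, -0.3, -0.8]
gripper_width: 63.1
gripper_force: 15.0
```

>>> {"op": "apply_moves", "data": {
  "delta_pos": [
    [0, 0, -0.005],
    [0, 0, -0.01],
    [0, 0, -0.01],
    [0, 0, -0.01]
  ],
  "rot": [
    [0, 0, 0],
    [0, 0, 0],
    [0, 0, 0],
    [0, 0, 0]
  ],
  "hand": [0.6, 0.6, 0.6, 0.6]
}}

```text
time_s: 9.38
ee_pos: [434.1, -336.2, 45.7]
ee_rot: [-179.9, 0.1, 169.5]
force: [-0.9, 0.2, 4.8]
gripper_width: 62.6
gripper_force: 15.0
```

>>> {"op": "apply_moves", "data": {
  "delta_pos": [
    [0, 0, 0],
    [0, 0, 0],
    [0, 0, 0],
    [0, 0, 0],
    [0, 0, 0.04],
    [0, 0, 0.04]
  ],
  "rot": [
    [0, 0, 0],
    [0, 0, 0],
    [0, 0, 0],
    [0, 0, 0],
    [0, 0, 0],
    [0, 0, 0]
  ],
  "hand": [1, 1, 1, 1, 1, 1]
}}

```text
time_s: 9.88
ee_pos: [433.7, -336.0, 49.6]
ee_rot: [-180.0, 0.1, 169.5]
force: [0.5, -0.9, 0.1]
gripper_width: 91.0
gripper_force: 0.0
```

>>> {"op": "apply_moves", "data": {
  "delta_pos": [
    [0, 0, 0],
    [0, 0, 0],
    [0, 0, 0],
    [0, 0, 0],
    [0, 0, 0],
    [0, 0, 0],
    [0, 0, 0]
  ],
  "rot": [
    [0, 0, -0.524],
    [0, 0, -0.524],
    [0, 0, -0.524],
    [0, 0, -0.524],
    [0, 0, -0.524],
    [0, 0, -0.524],
    [0, 0, -0.524]
  ],
  "hand": [1, 1, 1, 1, 1, 1, 1]
}}

```text
time_s: 10.47
ee_pos: [433.5, -335.7, 49.1]
ee_rot: [180.0, 0.0, 124.2]
force: [-0.3, -0.1, -0.1]
gripper_width: 91.3
gripper_force: 0.0
```

>>> {"op": "apply_moves", "data": {
  "delta_pos": [
    [0, 0, 0],
    [0, 0, 0],
    [0, 0, 0],
    [0, 0, 0],
    [0, 0, 0],
    [0, 0, 0],
    [0, 0, 0],
    [0, 0, 0]
  ],
  "rot": [
    [0, 0, -0.524],
    [0, 0, -0.524],
    [0, 0, -0.524],
    [0, 0, -0.524],
    [0, 0, -0.524],
    [0, 0, -0.524],
    [0, 0, -0.524],
    [0, 0, -0.524]
  ],
  "hand": [1, 1, 1, 1, 1, 1, 1, 1]
}}

```text
time_s: 11.13
ee_pos: [433.5, -335.8, 49.1]
ee_rot: [180.0, 0.0, 79.4]
force: [-0.3, 0.1, 0.3]
gripper_width: 91.1
gripper_force: 0.0
```

>>> {"op": "apply_moves", "data": {
  "delta_pos": [
    [0, 0, 0],
    [0, 0, 0],
    [0, 0, 0],
    [0, 0, 0],
    [0, 0, 0],
    [0, 0, 0],
    [0, 0, 0],
    [0, 0, 0]
  ],
  "rot": [
    [0, 0, 0],
    [0, 0, 0],
    [0, 0, 0],
    [0, 0, 0],
    [0, 0, 0],
    [0, 0, 0],
    [0, 0, 0],
    [0, 0, 0]
  ],
  "hand": [0.6, 0.6, 0.6, 0.6, 0.6, 0.6, 0.6, 0.6],
  "newtons": 8
}}

```text
time_s: 11.8
ee_pos: [433.5, -335.7, 49.0]
ee_rot: [180.0, 0.0, 79.4]
force: [0.4, 0.2, 0.5]
gripper_width: 64.8
gripper_force: 8.0
```

>>> {"op": "apply_moves", "data": {
  "delta_pos": [
    [0, 0, 0],
    [0, 0, 0],
    [0, 0, 0],
    [0, 0, 0],
    [0, 0, 0.2],
    [0, 0, 0.5],
    [0, 0, 0.9],
    [0, 0, 0.9],
    [0, 0, 0.9]
  ],
  "rot": [
    [0, 0, 0],
    [0, 0, 0],
    [0, 0, 0],
    [0, 0, 0],
    [0, 0, 0],
    [0, 0, 0],
    [0, 0, 0],
    [0, 0, 0],
    [0, 0, 0]
  ],
  "hand": [1, 1, 1, 1, 1, 1, 1, 1, 1]
}}

```text
time_s: 12.55
ee_pos: [435.0, -337.0, 160.3]
ee_rot: [179.6, 0.2, 79.4]
force: [-0.7, -0.3, -0.4]
gripper_width: 91.0
gripper_force: 0.0
```

>>> {"op": "apply_moves", "data": {
  "delta_pos": [
    [-0.011, 0.951, 0],
    [-0.011, 0.951, 0],
    [-0.011, 0.951, 0]
  ],
  "rot": [
    [0, 0, 0],
    [0, 0, 0],
    [0, 0, 0]
  ],
  "hand": [1, 1, 1]
}}

```text
time_s: 12.8
ee_pos: [430.1, -218.8, 154.9]
ee_rot: [-179.7, -0.1, 79.3]
force: [0.3, -0.2, 0.0]
gripper_width: 91.1
gripper_force: 0.0
```

>>> {"op": "apply_moves", "data": {
  "delta_pos": [
    [-0.011, 0.951, 0],
    [-0.011, 0.951, 0],
    [-0.011, 0.951, 0]
  ],
  "rot": [
    [0, 0, 0],
    [0, 0, 0],
    [0, 0, 0]
  ],
  "hand": [1, 1, 1]
}}

```text
time_s: 13.05
ee_pos: [428.6, -104.5, 155.1]
ee_rot: [-179.8, -0.1, 79.4]
force: [-0.1, -0.6, 0.2]
gripper_width: 91.2
gripper_force: 0.0
```

>>> {"op": "apply_moves", "data": {
  "delta_pos": [
    [-0.011, 0.951, 0],
    [-0.011, 0.951, 0],
    [-0.011, 0.951, 0],
    [-0.011, 0.951, 0],
    [-0.011, 0.951, 0],
    [-0.011, 0.951, 0]
  ],
  "rot": [
    [0, 0, 0],
    [0, 0, 0],
    [0, 0, 0],
    [0, 0, 0],
    [0, 0, 0],
    [0, 0, 0]
  ],
  "hand": [1, 1, 1, 1, 1, 1]
}}

```text
time_s: 13.55
ee_pos: [428.7, 6.3, 155.9]
ee_rot: [-179.9, 0.1, 79.4]
force: [1.2, -0.9, -0.8]
gripper_width: 91.0
gripper_force: 0.0
```

```bash
python3 - <<'E'
from fit import *
t=viewer.grab_frame("top");s=viewer.grab_frame("scene")
print(fit([s],"liner_center",(429.3,6.8),0,20,0,False),fit([s],"tin_center",(453,105),0,30,0,False))
for f in(s,):
  d=spotter.trace(f,"cup_center")
  print([(round(x["score"],2),x["box"]) for x in d[:2]], fit([f],"cup_center",(433.4,-335.7),0,39,4,False))
save(s,"cupin.png",(130,60,360,240),3)
print(env.state()["ee_pos"])
E
```

```text
(array([430.8,   7.7]), None, np.float64(0.048), 1) (array([455.5, 106.7]), None, np.float64(0.114), 1)
[(0.6, [195.6, 136.7, 20.9, 31.4])] (array([ 434.9, -335.7]), None, np.float64(0.055), 1)
[429.41344786   5.75133294 156.83768096]
```

View pics/cupin.png

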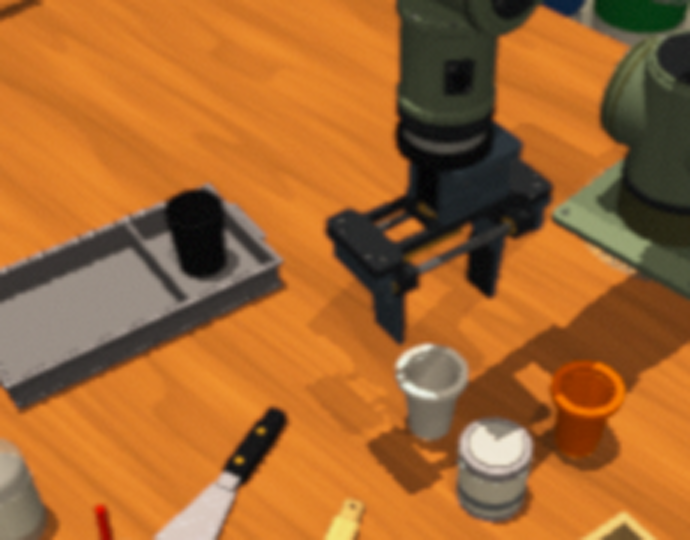

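The cup stands upright in the small compartment (crop 197,235), and the gripper is above the liner (430,390). I descend and centre on the flange.

>>> {"op": "apply_moves", "data": {
  "delta_pos": [
    [0, 0, -0.25],
    [0, 0, -0.5],
    [0, 0, -0.68],
    [0, 0, -0.742],
    [0, 0, -0.742],
    [0, 0, -0.742]
  ],
  "rot": [
    [0, 0, 0],
    [0, 0, 0],
    [0, 0, 0],
    [0, 0, 0],
    [0, 0, 0],
    [0, 0, 0]
  ],
  "hand": [1, 1, 1, 1, 1, 1]
}}

```text
time_s: 14.35
ee_pos: [430.0, 6.4, 68.4]
ee_rot: [180.0, -0.0, 79.4]
force: [1.3, -0.5, 0.5]
gripper_width: 91.2
gripper_force: 0.0
```

>>> {"op": "apply_moves", "data": {
  "delta_pos": [
    [0, 0, 0],
    [0, 0, 0],
    [0, 0, 0],
    [0, 0, 0],
    [0, 0, 0],
    [0, 0, 0],
    [0, 0, 0],
    [0, 0, 0]
  ],
  "rot": [
    [0, 0, 0],
    [0, 0, 0],
    [0, 0, 0],
    [0, 0, 0],
    [0, 0, 0],
    [0, 0, 0],
    [0, 0, 0],
    [0, 0, 0]
  ],
  "hand": [0.85, 0.8, 0.78, 0.76, 0.74, 0.72, 0.7, 0.7],
  "newtons": 5
}}

```text
time_s: 15.02
ee_pos: [429.9, 6.7, 68.4]
ee_rot: [179.9, -0.0, 79.4]
force: [1.4, -0.1, 4.1]
gripper_width: 67.5
gripper_force: 5.0
```

>>> {"op": "apply_moves", "data": {
  "delta_pos": [
    [0, 0, 0],
    [0, 0, 0],
    [0, 0, 0],
    [0, 0, 0],
    [0, 0, 0],
    [0, 0, 0],
    [0, 0, 0],
    [0, 0, 0],
    [0, 0, 0]
  ],
  "rot": [
    [0, 0, 0],
    [0, 0, 0],
    [0, 0, 0.524],
    [0, 0, 0.524],
    [0, 0, 0.524],
    [0, 0, 0.524],
    [0, 0, 0.524],
    [0, 0, 0.524],
    [0, 0, 0.524]
  ],
  "hand": [0.92, 0.92, 0.92, 0.92, 0.92, 0.92, 0.92, 0.92, 0.92]
}}

```text
time_s: 15.77
ee_pos: [428.9, 6.7, 67.6]
ee_rot: [-179.9, -0.0, 124.7]
force: [0.1, 0.1, 0.1]
gripper_width: 83.9
gripper_force: 0.0
```

>>> {"op": "apply_moves", "data": {
  "delta_pos": [
    [0, 0, 0],
    [0, 0, 0],
    [0, 0, 0],
    [0, 0, 0],
    [0, 0, 0],
    [0, 0, 0],
    [0, 0, 0],
    [0, 0, 0]
  ],
  "rot": [
    [0, 0, 0.524],
    [0, 0, 0.524],
    [0, 0, 0.524],
    [0, 0, 0.524],
    [0, 0, 0.524],
    [0, 0, 0.524],
    [0, 0, 0.524],
    [0, 0, 0.524]
  ],
  "hand": [0.92, 0.92, 0.92, 0.92, 0.92, 0.92, 0.92, 0.92]
}}

```text
time_s: 16.43
ee_pos: [429.0, 6.7, 67.6]
ee_rot: [-180.0, -0.1, 169.5]
force: [0.3, 0.7, -0.2]
gripper_width: 84.3
gripper_force: 0.0
```

>>> {"op": "apply_moves", "data": {
  "delta_pos": [
    [0, 0, 0],
    [0, 0, 0],
    [0, 0, 0],
    [0, 0, 0],
    [0, 0, 0],
    [0, 0, 0],
    [0, 0, 0],
    [0, 0, 0]
  ],
  "rot": [
    [0, 0, 0],
    [0, 0, 0],
    [0, 0, 0],
    [0, 0, 0],
    [0, 0, 0],
    [0, 0, 0],
    [0, 0, 0],
    [0, 0, 0]
  ],
  "hand": [0.85, 0.8, 0.78, 0.76, 0.74, 0.7, 0.66, 0.66],
  "newtons": 10
}}

```text
time_s: 17.1
ee_pos: [429.4, 6.7, 67.9]
ee_rot: [180.0, -0.0, 169.5]
force: [0.3, 0.2, -0.6]
gripper_width: 68.3
gripper_force: 10.0
```

>>> {"op": "apply_moves", "data": {
  "delta_pos": [
    [0, 0, 0.08],
    [0, 0, 0.25],
    [0, 0, 0.45],
    [0, 0, 0.65],
    [0, 0, 0.82],
    [0, 0, 0.9],
    [0, 0, 0.9]
  ],
  "rot": [
    [0, 0, 0],
    [0, 0, 0],
    [0, 0, 0],
    [0, 0, 0],
    [0, 0, 0],
    [0, 0, 0],
    [0, 0, 0]
  ],
  "hand": [0.66, 0.66, 0.66, 0.66, 0.66, 0.66, 0.66]
}}

```text
time_s: 17.68
ee_pos: [431.0, 6.7, 178.2]
ee_rot: [179.9, 0.3, 169.5]
force: [0.6, 0.4, -0.5]
gripper_width: 68.1
gripper_force: 10.0
```

>>> {"op": "apply_moves", "data": {
  "delta_pos": [
    [0.001, -0.1, 0],
    [0.004, -0.3, 0],
    [0.006, -0.52, 0],
    [0.008, -0.74, 0],
    [0.011, -0.951, 0]
  ],
  "rot": [
    [0, 0, 0],
    [0, 0, 0],
    [0, 0, 0],
    [0, 0, 0],
    [0, 0, 0]
  ],
  "hand": [0.66, 0.66, 0.66, 0.66, 0.66]
}}

```text
time_s: 18.1
ee_pos: [430.0, -108.4, 174.8]
ee_rot: [180.0, -0.1, 169.5]
force: [0.3, -0.0, -0.2]
gripper_width: 68.3
gripper_force: 10.0
```

>>> {"op": "apply_moves", "data": {
  "delta_pos": [
    [0.003, -0.24, 0],
    [0.006, -0.48, 0],
    [0.008, -0.72, 0],
    [0.011, -0.951, 0]
  ],
  "rot": [
    [0, 0, 0],
    [0, 0, 0],
    [0, 0, 0],
    [0, 0, 0]
  ],
  "hand": [0.66, 0.66, 0.66, 0.66]
}}

```text
time_s: 18.43
ee_pos: [431.3, -222.8, 174.7]
ee_rot: [180.0, -0.1, 169.4]
force: [1.0, -0.5, -1.1]
gripper_width: 68.5
gripper_force: 10.0
```

>>> {"op": "apply_moves", "data": {
  "delta_pos": [
    [0.003, -0.24, 0],
    [0.006, -0.48, 0],
    [0.008, -0.7, 0],
    [0.01, -0.86, 0],
    [0.011, -0.951, 0],
    [0.011, -0.951, 0],
    [0.011, -0.951, 0],
    [0.011, -0.951, 0]
  ],
  "rot": [
    [0, 0, 0],
    [0, 0, 0],
    [0, 0, 0],
    [0, 0, 0],
    [0, 0, 0],
    [0, 0, 0],
    [0, 0, 0],
    [0, 0, 0]
  ],
  "hand": [0.66, 0.66, 0.66, 0.66, 0.66, 0.66, 0.66, 0.66]
}}

```text
time_s: 19.1
ee_pos: [433.1, -334.3, 175.5]
ee_rot: [179.9, -0.1, 169.5]
force: [0.1, 0.1, 0.3]
gripper_width: 68.4
gripper_force: 10.0
```

>>> {"op": "apply_moves", "data": {
  "delta_pos": [
    [0, 0, -0.15],
    [0, 0, -0.27],
    [0, 0, -0.37],
    [0, 0, -0.46],
    [0, 0, -0.54],
    [0, 0, -0.61],
    [0, 0, -0.66],
    [0, 0, -0.7],
    [0, 0, -0.7]
  ],
  "rot": [
    [0, 0, 0],
    [0, 0, 0],
    [0, 0, 0],
    [0, 0, 0],
    [0, 0, 0],
    [0, 0, 0],
    [0, 0, 0],
    [0, 0, 0],
    [0, 0, 0]
  ],
  "hand": [0.66, 0.66, 0.66, 0.66, 0.66, 0.66, 0.66, 0.66, 0.66]
}}

```text
time_s: 19.85
ee_pos: [433.0, -335.1, 91.1]
ee_rot: [179.9, -0.1, 169.5]
force: [-0.8, -0.4, -0.1]
gripper_width: 67.9
gripper_force: 10.0
```

>>> {"op": "apply_moves", "data": {
  "delta_pos": [
    [0, 0, -0.03],
    [0, 0, -0.06],
    [0, 0, -0.08],
    [0, 0, -0.09],
    [0, 0, -0.1],
    [0, 0, -0.105],
    [0, 0, -0.105]
  ],
  "rot": [
    [0, 0, 0],
    [0, 0, 0],
    [0, 0, 0],
    [0, 0, 0],
    [0, 0, 0],
    [0, 0, 0],
    [0, 0, 0]
  ],
  "hand": [0.66, 0.66, 0.66, 0.66, 0.66, 0.66, 0.66]
}}

```text
time_s: 20.43
ee_pos: [433.6, -335.9, 80.0]
ee_rot: [-180.0, 0.0, 169.5]
force: [-0.7, 0.5, 2.8]
gripper_width: 68.3
gripper_force: 10.0
```

>>> {"op": "apply_moves", "data": {
  "delta_pos": [
    [0, 0, -0.005],
    [0, 0, -0.01],
    [0, 0, -0.01],
    [0, 0, -0.01]
  ],
  "rot": [
    [0, 0, 0],
    [0, 0, 0],
    [0, 0, 0],
    [0, 0, 0]
  ],
  "hand": [0.66, 0.66, 0.66, 0.66]
}}

```text
time_s: 20.77
ee_pos: [433.7, -335.9, 79.9]
ee_rot: [-180.0, 0.1, 169.5]
force: [-2.8, 1.7, 10.6]
gripper_width: 68.3
gripper_force: 10.0
```

>>> {"op": "apply_moves", "data": {
  "delta_pos": [
    [0, 0, 0],
    [0, 0, 0],
    [0, 0, 0],
    [0, 0, 0.1],
    [0, 0, 0.3],
    [0, 0, 0.6],
    [0, 0, 0.6],
    [0, 0, 0.6]
  ],
  "rot": [
    [0, 0, 0],
    [0, 0, 0],
    [0, 0, 0],
    [0, 0, 0],
    [0, 0, 0],
    [0, 0, 0],
    [0, 0, 0],
    [0, 0, 0]
  ],
  "hand": [0.95, 0.95, 0.95, 0.95, 0.95, 0.95, 0.95, 0.95]
}}

```text
time_s: 21.43
ee_pos: [434.4, -336.5, 151.8]
ee_rot: [-179.9, 0.2, 169.5]
force: [0.3, -0.0, -0.7]
gripper_width: 86.6
gripper_force: 0.0
```

```bash
python3 - <<'E'
from fit import *
s=viewer.grab_frame("scene");t=viewer.grab_frame("top")
save(s,"lin.png",(150,80,270,180),5)
S["x"]=S["liner_center"]
for d in spotter.landmark_of(s,"liner_center")[:3]: print(d, ray(s,d["position"],52)[:2])
# brush: colour-free; fit handle direction via trace PCA at z=7 in both
for f in(t,s):
    for nm,xy,z in(("brush_grip",(616,55.5),7),("knife_grip",(593,-84),9)):
        m=pick(f,nm,xy,z)
        for d in spotter.landmark_of(f,nm)[:3]: print(nm,round(d["score"],2),ray(f,d["position"],z)[:2].round(1))
        if m is None: continue
        r,c=np.nonzero(m);P=np.array([ray(f,(a,b),z)[:2] for a,b in zip(c,r)])
        u=np.linalg.svd(P-P.mean(0),full_matrices=False)[2][0];u*=np.sign(u[0]);q=(P-P.mean(0))@u;v=(P-P.mean(0))@[-u[1],u[0]]
        h=(q<np.quantile(q,.35))
        print("yaw",np.degrees(np.arctan2(u[1],u[0])).round(1),"ends",(P.mean(0)+u*q.min()).round(1),(P.mean(0)+u*q.max()).round(1),"handle mean",P[h].mean(0).round(1))
E
```

```text
{'position': [198.3, 136.4], 'score': 0.82} [ 430.36474542 -326.19043906]
{'position': [322.3, 196.9], 'score': 0.72} [356.25353097 125.76427155]
brush_grip 0.81 [233.2 270.3]
brush_grip 0.62 [613.3  69.2]
knife_grip 0.95 [588.2 -79.1]
knife_grip 0.53 [ 433.7 -342.2]
knife_grip 0.37 [786.9 203.9]
yaw 17.0 ends [ 523.7 -105.5] [699.3 -51.9] handle mean [560.4 -94.5]
brush_grip 0.97 [620.9  58.8]
brush_grip 0.96 [226.2 268.9]
yaw 25.1 ends [551.5  24.9] [703.7  96.3] handle mean [595.5  45.8]
knife_grip 0.87 [594.2 -86.3]
yaw 17.4 ends [ 524.7 -105.6] [699.7 -50.9] handle mean [567. -92.]
```

View pics/lin.png

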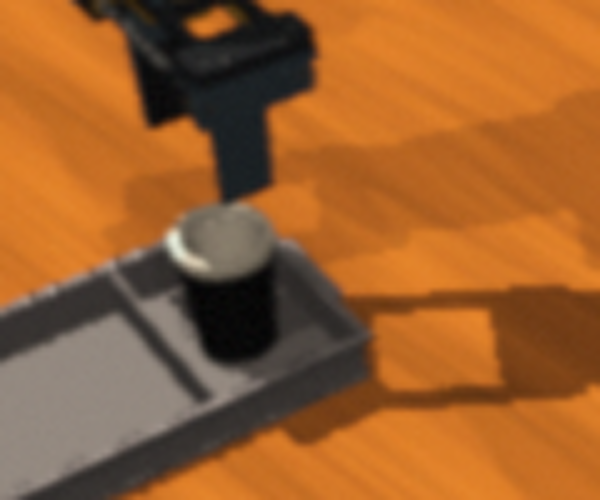

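The liner's flange sits on the cup's rim (crop 220,245). Next is the brush, at about (617,56) with yaw 25°.

>>> {"op": "apply_moves", "data": {
  "delta_pos": [
    [0.383, 0.816, 0],
    [0.383, 0.816, 0],
    [0.383, 0.816, 0]
  ],
  "rot": [
    [0, 0, 0.207],
    [0, 0, 0.207],
    [0, 0, 0.207]
  ],
  "hand": [0.6, 0.6, 0.6]
}}

```text
time_s: 22.23
ee_pos: [480.1, -235.4, 150.1]
ee_rot: [179.9, 0.0, -172.5]
force: [-0.3, 0.2, -0.0]
gripper_width: 69.7
gripper_force: 0.0
```

>>> {"op": "apply_moves", "data": {
  "delta_pos": [
    [0.383, 0.816, 0],
    [0.383, 0.816, 0],
    [0.383, 0.816, 0]
  ],
  "rot": [
    [0, 0, 0.207],
    [0, 0, 0.207],
    [0, 0, 0.207]
  ],
  "hand": [0.6, 0.6, 0.6]
}}

```text
time_s: 22.48
ee_pos: [526.5, -136.7, 150.2]
ee_rot: [180.0, 0.1, -154.6]
force: [0.5, -0.6, 0.1]
gripper_width: 55.3
gripper_force: 0.0
```

>>> {"op": "apply_moves", "data": {
  "delta_pos": [
    [0.383, 0.816, 0],
    [0.383, 0.816, 0],
    [0.383, 0.816, 0]
  ],
  "rot": [
    [0, 0, 0],
    [0, 0, 0],
    [0, 0, 0]
  ],
  "hand": [0.6, 0.6, 0.6]
}}

```text
time_s: 22.73
ee_pos: [572.6, -38.5, 150.2]
ee_rot: [180.0, 0.1, -154.8]
force: [0.6, -0.2, -0.1]
gripper_width: 54.7
gripper_force: 0.0
```

>>> {"op": "apply_moves", "data": {
  "delta_pos": [
    [0.383, 0.816, 0],
    [0.383, 0.816, 0],
    [0.383, 0.816, 0],
    [0.383, 0.816, 0],
    [0.383, 0.816, 0],
    [0.383, 0.816, 0]
  ],
  "rot": [
    [0, 0, 0],
    [0, 0, 0],
    [0, 0, 0],
    [0, 0, 0],
    [0, 0, 0],
    [0, 0, 0]
  ],
  "hand": [0.6, 0.6, 0.6, 0.6, 0.6, 0.6]
}}

```text
time_s: 23.23
ee_pos: [616.7, 55.4, 149.8]
ee_rot: [-180.0, -0.1, -154.9]
force: [-0.4, -0.4, 0.3]
gripper_width: 55.1
gripper_force: 0.0
```

>>> {"op": "apply_moves", "data": {
  "delta_pos": [
    [0, 0, -0.25],
    [0, 0, -0.5],
    [0, 0, -0.609],
    [0, 0, -0.609]
  ],
  "rot": [
    [0, 0, 0],
    [0, 0, 0],
    [0, 0, 0],
    [0, 0, 0]
  ],
  "hand": [0.6, 0.6, 0.6, 0.6]
}}

```text
time_s: 23.57
ee_pos: [614.0, 54.1, 73.6]
ee_rot: [179.8, -0.4, -155.1]
force: [-1.3, -0.5, -1.3]
gripper_width: 54.6
gripper_force: 0.0
```

>>> {"op": "apply_moves", "data": {
  "delta_pos": [
    [0, 0, -0.2],
    [0, 0, -0.38],
    [0, 0, -0.52],
    [0, 0, -0.58],
    [0, 0, -0.608],
    [0, 0, -0.608],
    [0, 0, -0.608]
  ],
  "rot": [
    [0, 0, 0],
    [0, 0, 0],
    [0, 0, 0],
    [0, 0, 0],
    [0, 0, 0],
    [0, 0, 0],
    [0, 0, 0]
  ],
  "hand": [0.6, 0.6, 0.6, 0.6, 0.6, 0.6, 0.6]
}}

```text
time_s: 24.15
ee_pos: [618.2, 55.7, 5.5]
ee_rot: [-180.0, 0.1, -155.0]
force: [-0.2, -0.1, 0.7]
gripper_width: 54.1
gripper_force: 0.0
```

>>> {"op": "apply_moves", "data": {
  "delta_pos": [
    [0, 0, 0],
    [0, 0, 0],
    [0, 0, 0],
    [0, 0, 0],
    [0, 0, 0],
    [0, 0, 0],
    [0, 0, 0],
    [0, 0, 0]
  ],
  "rot": [
    [0, 0, 0],
    [0, 0, 0],
    [0, 0, 0],
    [0, 0, 0],
    [0, 0, 0],
    [0, 0, 0],
    [0, 0, 0],
    [0, 0, 0]
  ],
  "hand": [0.2, 0.2, 0.2, 0.2, 0.2, 0.2, 0.2, 0.2],
  "newtons": 20
}}

```text
time_s: 24.82
ee_pos: [617.6, 56.0, 4.8]
ee_rot: [-180.0, 0.1, -154.9]
force: [-1.0, -0.1, 5.4]
gripper_width: 33.6
gripper_force: 20.0
```

```bash
python3 - <<'E'
from fit import *
print(env.state()["gripper_width"],env.state()["force"])
s=viewer.grab_frame("scene")
save(s,"br.png",(190,190,310,290),5)
print(proj(s,[617.6,56,7]))
E
```

```text
33.55178269232381 [-0.97092191 -0.12446822  5.42662726]
[239.07073791 248.19816959]
```

View pics/br.png

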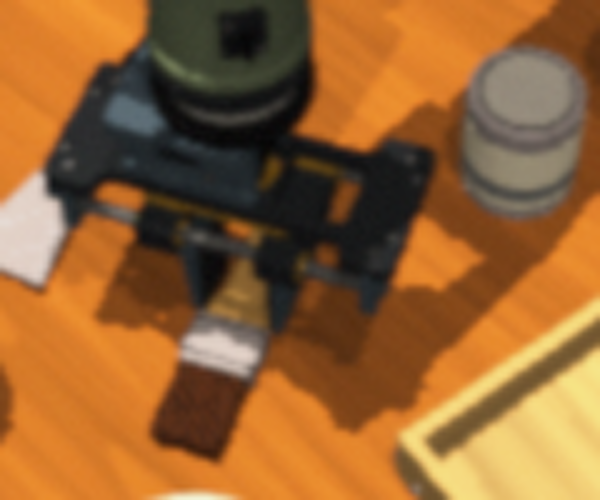

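The pads are on the handle's flare just behind the ferrule (crop 240,300), at 33 mm wide. I regrip 10 mm further back.

>>> {"op": "apply_moves", "data": {
  "delta_pos": [
    [0, 0, 0],
    [0, 0, 0],
    [0, 0, 0],
    [-0.076, -0.035, 0],
    [-0.076, -0.035, 0],
    [-0.076, -0.035, 0],
    [-0.076, -0.035, 0]
  ],
  "rot": [
    [0, 0, 0],
    [0, 0, 0],
    [0, 0, 0],
    [0, 0, 0],
    [0, 0, 0],
    [0, 0, 0],
    [0, 0, 0]
  ],
  "hand": [0.55, 0.55, 0.55, 0.55, 0.55, 0.55, 0.55]
}}

```text
time_s: 25.45
ee_pos: [607.9, 51.7, 4.1]
ee_rot: [180.0, -0.0, -155.0]
force: [0.3, -0.9, 0.7]
gripper_width: 50.3
gripper_force: 0.0
```

>>> {"op": "apply_moves", "data": {
  "delta_pos": [
    [0, 0, 0],
    [0, 0, 0],
    [0, 0, 0],
    [0, 0, 0],
    [0, 0, 0],
    [0, 0, 0],
    [0, 0, 0],
    [0, 0, 0],
    [0, 0, 0]
  ],
  "rot": [
    [0, 0, 0],
    [0, 0, 0],
    [0, 0, 0],
    [0, 0, 0],
    [0, 0, 0],
    [0, 0, 0],
    [0, 0, 0],
    [0, 0, 0],
    [0, 0, 0]
  ],
  "hand": [0.2, 0.2, 0.2, 0.2, 0.2, 0.2, 0.2, 0.2, 0.2],
  "newtons": 25
}}

```text
time_s: 26.2
ee_pos: [608.2, 51.8, 4.1]
ee_rot: [180.0, 0.0, -154.9]
force: [-1.0, 0.8, 0.4]
gripper_width: 24.8
gripper_force: 36.7
```

>>> {"op": "apply_moves", "data": {
  "delta_pos": [
    [0, 0, 0.08],
    [0, 0, 0.25],
    [0, 0, 0.45],
    [0, 0, 0.65],
    [0, 0, 0.8],
    [0, 0, 0.8],
    [0, 0, 0.8]
  ],
  "rot": [
    [0, 0, 0],
    [0, 0, 0],
    [0, 0, 0],
    [0, 0, 0],
    [0, 0, 0],
    [0, 0, 0],
    [0, 0, 0]
  ],
  "hand": [0.2, 0.2, 0.2, 0.2, 0.2, 0.2, 0.2]
}}

```text
time_s: 26.78
ee_pos: [608.6, 51.8, 101.3]
ee_rot: [-180.0, 0.1, -155.0]
force: [0.3, 0.2, -1.0]
gripper_width: 24.8
gripper_force: 35.7
```

>>> {"op": "apply_moves", "data": {
  "delta_pos": [
    [-0.01, -0.1, 0],
    [-0.03, -0.29, 0],
    [-0.05, -0.49, 0],
    [-0.07, -0.69, 0],
    [-0.087, -0.856, 0]
  ],
  "rot": [
    [0, 0, -0.02],
    [0, 0, -0.07],
    [0, 0, -0.12],
    [0, 0, -0.17],
    [0, 0, -0.209]
  ],
  "hand": [0.2, 0.2, 0.2, 0.2, 0.2]
}}

```text
time_s: 27.2
ee_pos: [595.9, -53.0, 98.1]
ee_rot: [180.0, -0.2, -173.2]
force: [0.4, 0.6, -0.5]
gripper_width: 24.8
gripper_force: 35.7
```

>>> {"op": "apply_moves", "data": {
  "delta_pos": [
    [-0.022, -0.214, 0],
    [-0.044, -0.428, 0],
    [-0.065, -0.642, 0],
    [-0.087, -0.856, 0]
  ],
  "rot": [
    [0, 0, -0.05],
    [0, 0, -0.1],
    [0, 0, -0.15],
    [0, 0, -0.209]
  ],
  "hand": [0.2, 0.2, 0.2, 0.2]
}}

```text
time_s: 27.53
ee_pos: [585.4, -155.4, 98.1]
ee_rot: [180.0, -0.2, 168.8]
force: [0.2, -0.6, -1.4]
gripper_width: 24.5
gripper_force: 35.7
```

>>> {"op": "apply_moves", "data": {
  "delta_pos": [
    [-0.022, -0.214, 0],
    [-0.044, -0.428, 0],
    [-0.065, -0.642, 0],
    [-0.087, -0.856, 0]
  ],
  "rot": [
    [0, 0, 0],
    [0, 0, 0],
    [0, 0, 0],
    [0, 0, 0]
  ],
  "hand": [0.2, 0.2, 0.2, 0.2]
}}

```text
time_s: 27.87
ee_pos: [574.8, -257.9, 98.0]
ee_rot: [180.0, -0.2, 169.0]
force: [0.8, 0.1, -0.5]
gripper_width: 24.9
gripper_force: 35.7
```

>>> {"op": "apply_moves", "data": {
  "delta_pos": [
    [-0.022, -0.214, 0],
    [-0.044, -0.428, 0],
    [-0.065, -0.642, 0],
    [-0.08, -0.78, 0],
    [-0.087, -0.856, 0],
    [-0.087, -0.856, 0],
    [-0.087, -0.856, 0],
    [-0.087, -0.856, 0]
  ],
  "rot": [
    [0, 0, 0],
    [0, 0, 0],
    [0, 0, 0],
    [0, 0, 0],
    [0, 0, 0],
    [0, 0, 0],
    [0, 0, 0],
    [0, 0, 0]
  ],
  "hand": [0.2, 0.2, 0.2, 0.2, 0.2, 0.2, 0.2, 0.2]
}}

```text
time_s: 28.53
ee_pos: [566.3, -357.7, 99.7]
ee_rot: [179.9, -0.1, 169.2]
force: [-0.0, -0.7, -0.2]
gripper_width: 24.8
gripper_force: 35.7
```

```bash
python3 - <<'E'
from fit import *
s=viewer.grab_frame("scene")
save(s,"br2.png",(80,80,280,240),4)
E
```

```text
(no output)
```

View pics/br2.png

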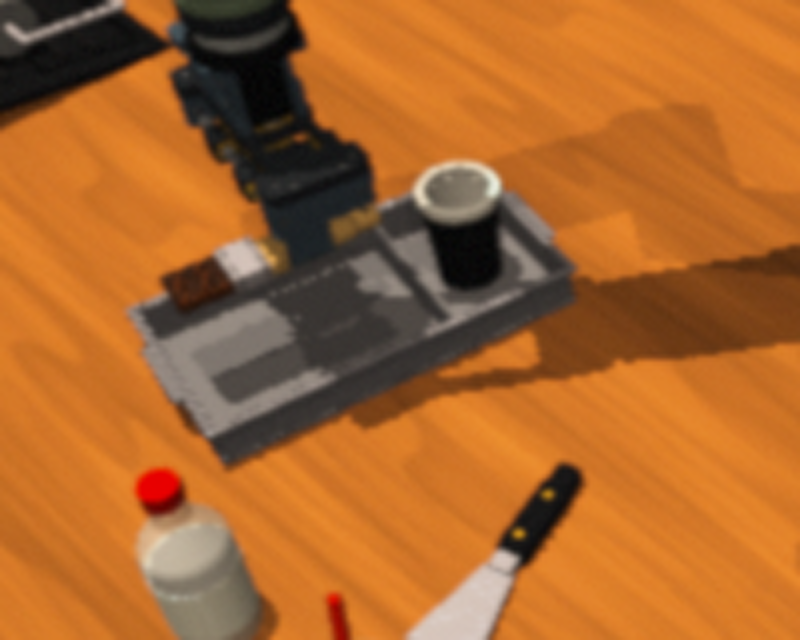

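The brush is level and lined up over the large compartment (crop 165–380, 210–290). I lower it.

>>> {"op": "apply_moves", "data": {
  "delta_pos": [
    [0, 0, -0.15],
    [0, 0, -0.32],
    [0, 0, -0.48],
    [0, 0, -0.6],
    [0, 0, -0.68],
    [0, 0, -0.72],
    [0, 0, -0.75],
    [0, 0, -0.76],
    [0, 0, -0.764],
    [0, 0, -0.764]
  ],
  "rot": [
    [0, 0, 0],
    [0, 0, 0],
    [0, 0, 0],
    [0, 0, 0],
    [0, 0, 0],
    [0, 0, 0],
    [0, 0, 0],
    [0, 0, 0],
    [0, 0, 0],
    [0, 0, 0]
  ],
  "hand": [0.2, 0.2, 0.2, 0.2, 0.2, 0.2, 0.2, 0.2, 0.2, 0.2]
}}

```text
time_s: 29.42
ee_pos: [566.8, -359.3, 9.2]
ee_rot: [-180.0, 0.1, 169.1]
force: [0.4, -0.3, 0.3]
gripper_width: 24.9
gripper_force: 35.7
```

>>> {"op": "apply_moves", "data": {
  "delta_pos": [
    [0, 0, -0.005],
    [0, 0, -0.008],
    [0, 0, -0.008]
  ],
  "rot": [
    [0, 0, 0],
    [0, 0, 0],
    [0, 0, 0]
  ],
  "hand": [0.2, 0.2, 0.2]
}}

```text
time_s: 29.67
ee_pos: [566.7, -359.4, 8.1]
ee_rot: [-180.0, 0.1, 169.1]
force: [-1.1, 0.2, 1.7]
gripper_width: 24.9
gripper_force: 35.7
```

>>> {"op": "apply_moves", "data": {
  "delta_pos": [
    [0, 0, 0],
    [0, 0, 0],
    [0, 0, 0],
    [0, 0, 0.1],
    [0, 0, 0.4],
    [0, 0, 0.7],
    [0, 0, 1],
    [0, 0, 1]
  ],
  "rot": [
    [0, 0, 0],
    [0, 0, 0],
    [0, 0, 0],
    [0, 0, 0],
    [0, 0, 0],
    [0, 0, 0],
    [0, 0, 0],
    [0, 0, 0]
  ],
  "hand": [0.5, 0.5, 0.5, 0.5, 0.5, 0.5, 0.5, 0.5]
}}

```text
time_s: 30.33
ee_pos: [570.3, -361.7, 137.1]
ee_rot: [-179.6, 0.9, 169.1]
force: [0.2, -0.9, 1.1]
gripper_width: 45.7
gripper_force: 0.0
```

>>> {"op": "apply_moves", "data": {
  "delta_pos": [
    [-0.234, 0.969, 0],
    [-0.234, 0.969, 0],
    [-0.234, 0.969, 0]
  ],
  "rot": [
    [0, 0, 0],
    [0, 0, 0],
    [0, 0, 0]
  ],
  "hand": [1, 1, 1]
}}

```text
time_s: 30.58
ee_pos: [537.5, -241.3, 128.2]
ee_rot: [180.0, 0.0, 169.1]
force: [0.4, 1.1, -0.2]
gripper_width: 62.6
gripper_force: 0.0
```

>>> {"op": "apply_moves", "data": {
  "delta_pos": [
    [-0.234, 0.969, 0],
    [-0.234, 0.969, 0],
    [-0.234, 0.969, 0]
  ],
  "rot": [
    [0, 0, 0],
    [0, 0, 0],
    [0, 0, 0]
  ],
  "hand": [1, 1, 1]
}}

```text
time_s: 30.83
ee_pos: [509.2, -124.4, 128.2]
ee_rot: [180.0, 0.0, 169.1]
force: [-0.1, 0.1, -0.1]
gripper_width: 82.6
gripper_force: 0.0
```

>>> {"op": "apply_moves", "data": {
  "delta_pos": [
    [-0.234, 0.969, 0],
    [-0.234, 0.969, 0],
    [-0.234, 0.969, 0]
  ],
  "rot": [
    [0, 0, 0],
    [0, 0, 0],
    [0, 0, 0]
  ],
  "hand": [1, 1, 1]
}}

```text
time_s: 31.08
ee_pos: [481.2, -8.1, 128.3]
ee_rot: [180.0, 0.1, 169.1]
force: [0.1, -0.1, -0.3]
gripper_width: 91.6
gripper_force: 0.0
```

>>> {"op": "apply_moves", "data": {
  "delta_pos": [
    [-0.234, 0.969, 0],
    [-0.234, 0.969, 0],
    [-0.234, 0.969, 0],
    [-0.234, 0.969, 0],
    [-0.234, 0.969, 0],
    [-0.234, 0.969, 0]
  ],
  "rot": [
    [0, 0, 0],
    [0, 0, 0],
    [0, 0, 0],
    [0, 0, 0],
    [0, 0, 0],
    [0, 0, 0]
  ],
  "hand": [1, 1, 1, 1, 1, 1]
}}

```text
time_s: 31.58
ee_pos: [454.3, 105.8, 128.0]
ee_rot: [-180.0, 0.1, 169.2]
force: [-0.7, -0.6, -0.4]
gripper_width: 91.5
gripper_force: 0.0
```

```bash
python3 - <<'E'
from fit import *
s=viewer.grab_frame("scene");t=viewer.grab_frame("top")
save(s,"br3.png",(80,80,320,260),3)
print(fit([s],"tin_center",(453,105),0,30,0,False),fit([t],"brush_grip",(576,-361),-.19,7,4))
for f in(s,t):
    m=pick(f,"brush_grip",(576,-361),11)
    if m is None: continue
    r,c=np.nonzero(m);P=np.array([ray(f,(a,b),11)[:2] for a,b in zip(c,r)])-[535,-353]
    a=np.radians(-10.8);L=P@np.array([[np.cos(a),-np.sin(a)],[np.sin(a),np.cos(a)]])
    print("tray-local",L.min(0),L.max(0))
E
```

```text
(array([454.1, 105.6]), None, np.float64(0.061), 1) (array([ 573.7, -361.3]), np.float64(-11.9), np.float64(0.187), 1)
tray-local [-29.33013348 -27.03188511] [136.56545968  26.57157211]
tray-local [-30.54081584 -22.7107905 ] [135.29221764  18.29965898]
```

View pics/br3.png

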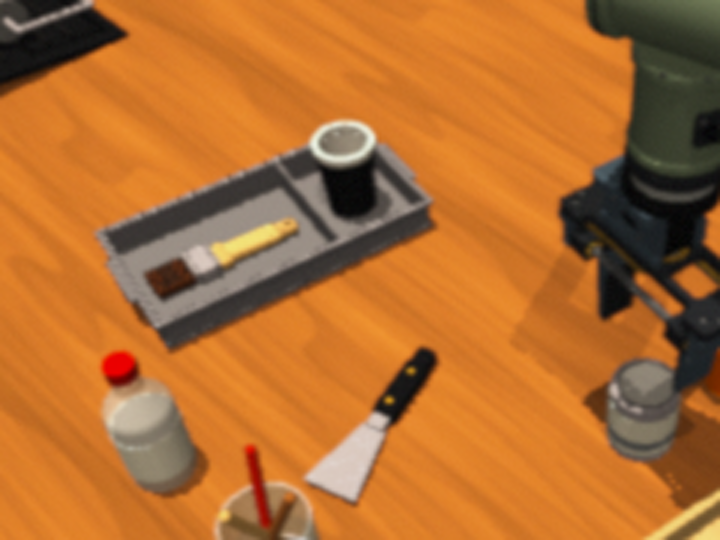

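The brush lies flat in the large compartment (crop 150–295, 220–295). I grasp the tin (crop 643,410).

>>> {"op": "apply_moves", "data": {
  "delta_pos": [
    [0, 0, -0.25],
    [0, 0, -0.5],
    [0, 0, -0.68],
    [0, 0, -0.746],
    [0, 0, -0.746],
    [0, 0, -0.746]
  ],
  "rot": [
    [0, 0, 0],
    [0, 0, 0],
    [0, 0, 0],
    [0, 0, 0],
    [0, 0, 0],
    [0, 0, 0]
  ],
  "hand": [1, 1, 1, 1, 1, 1]
}}

```text
time_s: 32.38
ee_pos: [454.6, 105.8, 38.3]
ee_rot: [180.0, 0.0, 169.1]
force: [0.6, -0.3, -0.1]
gripper_width: 91.3
gripper_force: 0.0
```

>>> {"op": "apply_moves", "data": {
  "delta_pos": [
    [0, 0, 0],
    [0, 0, 0],
    [0, 0, 0],
    [0, 0, 0],
    [0, 0, 0],
    [0, 0, 0],
    [0, 0, 0],
    [0, 0, 0],
    [0, 0, 0]
  ],
  "rot": [
    [0, 0, 0],
    [0, 0, 0],
    [0, 0, 0],
    [0, 0, 0],
    [0, 0, 0],
    [0, 0, 0],
    [0, 0, 0],
    [0, 0, 0],
    [0, 0, 0]
  ],
  "hand": [0.6, 0.6, 0.6, 0.6, 0.6, 0.6, 0.6, 0.6, 0.6],
  "newtons": 30
}}

```text
time_s: 33.13
ee_pos: [454.4, 106.0, 38.6]
ee_rot: [180.0, 0.1, 169.1]
force: [-0.1, -1.6, 6.4]
gripper_width: 63.5
gripper_force: 30.0
```

>>> {"op": "apply_moves", "data": {
  "delta_pos": [
    [0, 0, 0.08],
    [0, 0, 0.25],
    [0, 0, 0.45],
    [0, 0, 0.62],
    [0, 0, 0.7],
    [0, 0, 0.7]
  ],
  "rot": [
    [0, 0, 0],
    [0, 0, 0],
    [0, 0, 0],
    [0, 0, 0],
    [0, 0, 0],
    [0, 0, 0]
  ],
  "hand": [0.6, 0.6, 0.6, 0.6, 0.6, 0.6]
}}

```text
time_s: 33.63
ee_pos: [455.2, 106.3, 123.5]
ee_rot: [179.9, 0.2, 169.1]
force: [-0.1, 0.5, -3.8]
gripper_width: 63.2
gripper_force: 30.0
```

>>> {"op": "apply_moves", "data": {
  "delta_pos": [
    [0.027, 0.076, 0],
    [0.08, 0.22, 0],
    [0.14, 0.38, 0],
    [0.21, 0.57, 0],
    [0.274, 0.757, 0]
  ],
  "rot": [
    [0, 0, 0],
    [0, 0, 0],
    [0, 0, 0],
    [0, 0, 0],
    [0, 0, 0.014]
  ],
  "hand": [0.6, 0.6, 0.6, 0.6, 0.6]
}}

```text
time_s: 34.05
ee_pos: [486.2, 198.0, 119.8]
ee_rot: [-179.9, -0.2, 170.3]
force: [0.8, -0.0, -2.5]
gripper_width: 63.6
gripper_force: 30.0
```

>>> {"op": "apply_moves", "data": {
  "delta_pos": [
    [0.07, 0.19, 0],
    [0.137, 0.38, 0],
    [0.206, 0.57, 0],
    [0.274, 0.757, 0]
  ],
  "rot": [
    [0, 0, 0],
    [0, 0, 0],
    [0, 0, 0],
    [0, 0, 0]
  ],
  "hand": [0.6, 0.6, 0.6, 0.6]
}}

```text
time_s: 34.38
ee_pos: [518.9, 289.2, 119.2]
ee_rot: [-179.9, -0.2, 170.3]
force: [0.9, 0.5, -3.4]
gripper_width: 63.6
gripper_force: 30.0
```

>>> {"op": "apply_moves", "data": {
  "delta_pos": [
    [0.07, 0.19, 0],
    [0.137, 0.38, 0],
    [0.2, 0.55, 0],
    [0.25, 0.69, 0],
    [0.274, 0.757, 0],
    [0.274, 0.757, 0],
    [0.274, 0.757, 0],
    [0.274, 0.757, 0]
  ],
  "rot": [
    [0, 0, 0],
    [0, 0, 0],
    [0, 0, 0],
    [0, 0, 0],
    [0, 0, 0],
    [0, 0, 0],
    [0, 0, 0],
    [0, 0, 0]
  ],
  "hand": [0.6, 0.6, 0.6, 0.6, 0.6, 0.6, 0.6, 0.6]
}}

```text
time_s: 35.05
ee_pos: [551.8, 377.4, 120.9]
ee_rot: [-179.9, -0.1, 170.3]
force: [0.4, -0.5, -2.5]
gripper_width: 63.3
gripper_force: 30.0
```

>>> {"op": "apply_moves", "data": {
  "delta_pos": [
    [0, 0, -0.15],
    [0, 0, -0.3],
    [0, 0, -0.44],
    [0, 0, -0.53],
    [0, 0, -0.58],
    [0, 0, -0.61],
    [0, 0, -0.622],
    [0, 0, -0.628],
    [0, 0, -0.628],
    [0, 0, -0.628]
  ],
  "rot": [
    [0, 0, 0],
    [0, 0, 0],
    [0, 0, 0],
    [0, 0, 0],
    [0, 0, 0],
    [0, 0, 0],
    [0, 0, 0],
    [0, 0, 0],
    [0, 0, 0],
    [0, 0, 0]
  ],
  "hand": [0.6, 0.6, 0.6, 0.6, 0.6, 0.6, 0.6, 0.6, 0.6, 0.6]
}}

```text
time_s: 35.88
ee_pos: [553.1, 378.8, 47.4]
ee_rot: [179.9, 0.1, 170.3]
force: [0.6, -0.6, -3.2]
gripper_width: 63.5
gripper_force: 30.0
```

>>> {"op": "apply_moves", "data": {
  "delta_pos": [
    [0, 0, -0.004],
    [0, 0, -0.008],
    [0, 0, -0.01],
    [0, 0, -0.01]
  ],
  "rot": [
    [0, 0, 0],
    [0, 0, 0],
    [0, 0, 0],
    [0, 0, 0]
  ],
  "hand": [0.6, 0.6, 0.6, 0.6]
}}

```text
time_s: 36.22
ee_pos: [553.0, 378.9, 46.7]
ee_rot: [179.9, 0.1, 170.3]
force: [-2.0, -0.4, 6.0]
gripper_width: 63.5
gripper_force: 30.0
```

>>> {"op": "apply_moves", "data": {
  "delta_pos": [
    [0, 0, 0],
    [0, 0, 0],
    [0, 0, 0],
    [0, 0, 0],
    [0, 0, 0.1],
    [0, 0, 0.4],
    [0, 0, 0.7],
    [0, 0, 0.9],
    [0, 0, 0.9]
  ],
  "rot": [
    [0, 0, 0],
    [0, 0, 0],
    [0, 0, 0],
    [0, 0, 0],
    [0, 0, 0],
    [0, 0, 0],
    [0, 0, 0],
    [0, 0, 0],
    [0, 0, 0]
  ],
  "hand": [0.85, 0.85, 0.85, 0.85, 0.85, 0.85, 0.85, 0.85, 0.85]
}}

```text
time_s: 36.97
ee_pos: [555.7, 380.6, 161.1]
ee_rot: [179.5, 0.5, 170.3]
force: [0.1, 0.1, -0.3]
gripper_width: 77.5
gripper_force: 0.0
```

>>> {"op": "apply_moves", "data": {
  "delta_pos": [
    [0.072, -0.968, 0],
    [0.072, -0.968, 0],
    [0.072, -0.968, 0]
  ],
  "rot": [
    [0, 0, 0.1565],
    [0, 0, 0.1565],
    [0, 0, 0.1565]
  ],
  "hand": [0.6, 0.6, 0.6]
}}

```text
time_s: 37.22
ee_pos: [560.8, 260.4, 153.5]
ee_rot: [-179.9, -0.0, -175.9]
force: [0.2, 0.2, -0.0]
gripper_width: 60.5
gripper_force: 0.0
```

>>> {"op": "apply_moves", "data": {
  "delta_pos": [
    [0.072, -0.968, 0],
    [0.072, -0.968, 0],
    [0.072, -0.968, 0]
  ],
  "rot": [
    [0, 0, 0.1565],
    [0, 0, 0.1565],
    [0, 0, 0.1565]
  ],
  "hand": [0.6, 0.6, 0.6]
}}

```text
time_s: 37.47
ee_pos: [569.6, 143.7, 153.6]
ee_rot: [-180.0, -0.0, -162.6]
force: [0.9, -0.2, -0.1]
gripper_width: 54.7
gripper_force: 0.0
```

>>> {"op": "apply_moves", "data": {
  "delta_pos": [
    [0.072, -0.968, 0],
    [0.072, -0.968, 0],
    [0.072, -0.968, 0]
  ],
  "rot": [
    [0, 0, 0],
    [0, 0, 0],
    [0, 0, 0]
  ],
  "hand": [0.6, 0.6, 0.6]
}}

```text
time_s: 37.72
ee_pos: [578.2, 27.2, 153.6]
ee_rot: [-180.0, -0.0, -162.8]
force: [0.1, -0.1, 0.4]
gripper_width: 54.6
gripper_force: 0.0
```

>>> {"op": "apply_moves", "data": {
  "delta_pos": [
    [0.072, -0.968, 0],
    [0.072, -0.968, 0],
    [0.072, -0.968, 0],
    [0.072, -0.968, 0],
    [0.072, -0.968, 0],
    [0.072, -0.968, 0]
  ],
  "rot": [
    [0, 0, 0],
    [0, 0, 0],
    [0, 0, 0],
    [0, 0, 0],
    [0, 0, 0],
    [0, 0, 0]
  ],
  "hand": [0.6, 0.6, 0.6, 0.6, 0.6, 0.6]
}}

```text
time_s: 38.22
ee_pos: [587.0, -85.6, 153.3]
ee_rot: [179.9, -0.0, -162.8]
force: [-0.2, -0.2, 0.1]
gripper_width: 54.8
gripper_force: 0.0
```

```bash
python3 - <<'E'
from fit import *
s=viewer.grab_frame("scene")
save(s,"tin.png",(180,160,440,350),2.8)
print(fit([s],"tin_center",(552.6,378.5),0,30,8,False), fit([s],"ply_box",(541.7,313.3),-.17))
E
```

```text
(array([553.7, 377.7]), None, np.float64(0.048), 1) (array([542.5, 313.5]), np.float64(-10.0), np.float64(0.145), 1)
```

View pics/tin.png

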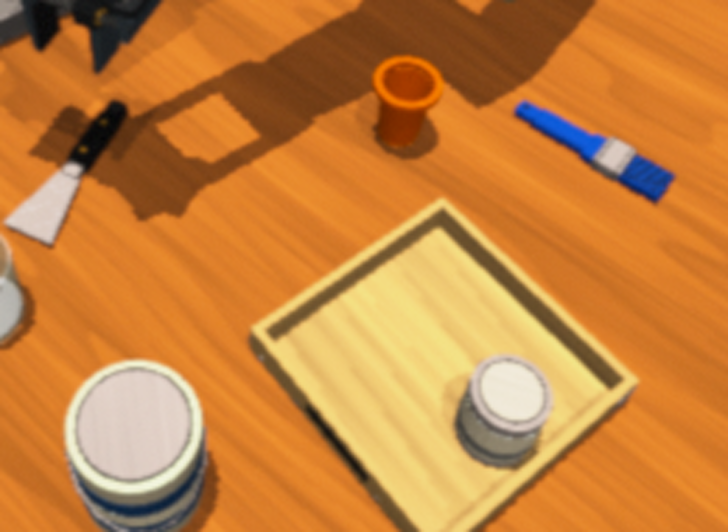

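The tin stands upright in the box (crop 505,410). Next is the knife.

>>> {"op": "apply_moves", "data": {
  "delta_pos": [
    [0, 0, -0.25],
    [0, 0, -0.5],
    [0, 0, -0.7],
    [0, 0, -0.7]
  ],
  "rot": [
    [0, 0, 0],
    [0, 0, 0],
    [0, 0, 0],
    [0, 0, 0]
  ],
  "hand": [0.6, 0.6, 0.6, 0.6]
}}

```text
time_s: 38.7
ee_pos: [583.5, -84.1, 64.7]
ee_rot: [179.7, -0.5, -162.7]
force: [-0.7, 0.8, -1.5]
gripper_width: 54.6
gripper_force: 0.0
```

>>> {"op": "apply_moves", "data": {
  "delta_pos": [
    [0, 0, -0.2],
    [0, 0, -0.38],
    [0, 0, -0.48],
    [0, 0, -0.52],
    [0, 0, -0.537],
    [0, 0, -0.537],
    [0, 0, -0.537]
  ],
  "rot": [
    [0, 0, 0],
    [0, 0, 0],
    [0, 0, 0],
    [0, 0, 0],
    [0, 0, 0],
    [0, 0, 0],
    [0, 0, 0]
  ],
  "hand": [0.6, 0.6, 0.6, 0.6, 0.6, 0.6, 0.6]
}}

```text
time_s: 39.28
ee_pos: [588.3, -86.0, 6.3]
ee_rot: [-179.9, 0.1, -162.7]
force: [-0.4, -0.8, -0.4]
gripper_width: 54.7
gripper_force: 0.0
```

>>> {"op": "apply_moves", "data": {
  "delta_pos": [
    [0, 0, 0],
    [0, 0, 0],
    [0, 0, 0],
    [0, 0, 0],
    [0, 0, 0],
    [0, 0, 0],
    [0, 0, 0],
    [0, 0, 0],
    [0, 0, 0]
  ],
  "rot": [
    [0, 0, 0],
    [0, 0, 0],
    [0, 0, 0],
    [0, 0, 0],
    [0, 0, 0],
    [0, 0, 0],
    [0, 0, 0],
    [0, 0, 0],
    [0, 0, 0]
  ],
  "hand": [0.2, 0.2, 0.2, 0.2, 0.2, 0.2, 0.2, 0.2, 0.2],
  "newtons": 30
}}

```text
time_s: 40.03
ee_pos: [587.4, -86.2, 5.2]
ee_rot: [-180.0, 0.0, -162.8]
force: [-0.5, -0.5, 3.1]
gripper_width: 25.6
gripper_force: 30.0
```

>>> {"op": "apply_moves", "data": {
  "delta_pos": [
    [0, 0, 0.08],
    [0, 0, 0.25],
    [0, 0, 0.45],
    [0, 0, 0.65],
    [0, 0, 0.8],
    [0, 0, 0.85],
    [0, 0, 0.85]
  ],
  "rot": [
    [0, 0, 0],
    [0, 0, 0],
    [0, 0, 0],
    [0, 0, 0],
    [0, 0, 0],
    [0, 0, 0],
    [0, 0, 0]
  ],
  "hand": [0.2, 0.2, 0.2, 0.2, 0.2, 0.2, 0.2]
}}

```text
time_s: 40.62
ee_pos: [588.2, -86.2, 108.8]
ee_rot: [-179.9, 0.2, -162.8]
force: [-0.0, -0.5, -1.0]
gripper_width: 25.7
gripper_force: 30.0
```

>>> {"op": "apply_moves", "data": {
  "delta_pos": [
    [-0.023, 0.1, 0],
    [-0.069, 0.3, 0],
    [-0.12, 0.52, 0],
    [-0.17, 0.74, 0],
    [-0.223, 0.966, 0]
  ],
  "rot": [
    [0, 0, -0.02],
    [0, 0, -0.05],
    [0, 0, -0.09],
    [0, 0, -0.13],
    [0, 0, -0.157]
  ],
  "hand": [0.2, 0.2, 0.2, 0.2, 0.2]
}}

```text
time_s: 41.03
ee_pos: [559.0, 30.7, 105.1]
ee_rot: [180.0, -0.2, -176.5]
force: [0.8, -0.6, -1.0]
gripper_width: 25.8
gripper_force: 30.0
```

>>> {"op": "apply_moves", "data": {
  "delta_pos": [
    [-0.056, 0.241, 0],
    [-0.111, 0.483, 0],
    [-0.167, 0.724, 0],
    [-0.223, 0.966, 0]
  ],
  "rot": [
    [0, 0, -0.04],
    [0, 0, -0.08],
    [0, 0, -0.12],
    [0, 0, -0.157]
  ],
  "hand": [0.2, 0.2, 0.2, 0.2]
}}

```text
time_s: 41.37
ee_pos: [532.1, 146.8, 105.2]
ee_rot: [-179.9, -0.2, 170.1]
force: [-0.2, -0.4, -0.9]
gripper_width: 25.7
gripper_force: 30.0
```

>>> {"op": "apply_moves", "data": {
  "delta_pos": [
    [-0.056, 0.241, 0],
    [-0.111, 0.483, 0],
    [-0.162, 0.7, 0],
    [-0.2, 0.87, 0],
    [-0.223, 0.966, 0],
    [-0.223, 0.966, 0],
    [-0.223, 0.966, 0],
    [-0.223, 0.966, 0]
  ],
  "rot": [
    [0, 0, 0],
    [0, 0, 0],
    [0, 0, 0],
    [0, 0, 0],
    [0, 0, 0],
    [0, 0, 0],
    [0, 0, 0],
    [0, 0, 0]
  ],
  "hand": [0.2, 0.2, 0.2, 0.2, 0.2, 0.2, 0.2, 0.2]
}}

```text
time_s: 42.03
ee_pos: [506.9, 260.5, 106.3]
ee_rot: [-179.9, -0.0, 170.2]
force: [0.7, -0.5, -1.0]
gripper_width: 25.7
gripper_force: 30.0
```

```bash
python3 - <<'E'
from fit import *
s=viewer.grab_frame("scene");t=viewer.grab_frame("top")
save(s,"kn.png",(220,140,440,350),2.8)
for f in(s,t):
    m=pick(f,"knife_grip",(507,261),111)
    if m is None: continue
    r,c=np.nonzero(m);P=np.array([ray(f,(a,b),111)[:2] for a,b in zip(c,r)])-[541.7,313.3]
    a=np.radians(-9.8);L=P@np.array([[np.cos(a),-np.sin(a)],[np.sin(a),np.cos(a)]])
    print("box-local",L.min(0),L.max(0))
E
```

```text
box-local [-31.49750499 -81.91670328] [ 91.9266458  -32.44580381]
```

View pics/kn.png

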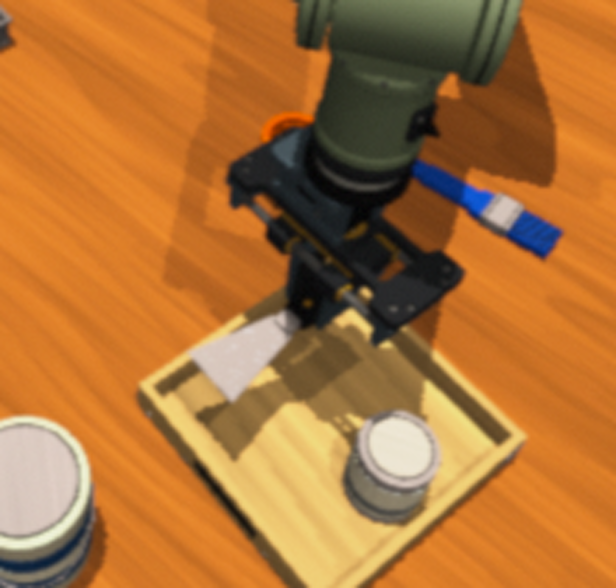

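The knife is held level over the box floor (crop 190–300, 310–400), clear of the tin. I set it down.

>>> {"op": "apply_moves", "data": {
  "delta_pos": [
    [0, 0, -0.15],
    [0, 0, -0.32],
    [0, 0, -0.48],
    [0, 0, -0.6],
    [0, 0, -0.68],
    [0, 0, -0.73],
    [0, 0, -0.76],
    [0, 0, -0.772],
    [0, 0, -0.778],
    [0, 0, -0.778]
  ],
  "rot": [
    [0, 0, 0],
    [0, 0, 0],
    [0, 0, 0],
    [0, 0, 0],
    [0, 0, 0],
    [0, 0, 0],
    [0, 0, 0],
    [0, 0, 0],
    [0, 0, 0],
    [0, 0, 0]
  ],
  "hand": [0.2, 0.2, 0.2, 0.2, 0.2, 0.2, 0.2, 0.2, 0.2, 0.2]
}}

```text
time_s: 43.07
ee_pos: [507.4, 261.9, 14.2]
ee_rot: [180.0, 0.1, 170.2]
force: [-0.5, 0.1, -1.6]
gripper_width: 25.9
gripper_force: 30.0
```

>>> {"op": "apply_moves", "data": {
  "delta_pos": [
    [0, 0, -0.005],
    [0, 0, -0.01],
    [0, 0, -0.01],
    [0, 0, -0.01]
  ],
  "rot": [
    [0, 0, 0],
    [0, 0, 0],
    [0, 0, 0],
    [0, 0, 0]
  ],
  "hand": [0.2, 0.2, 0.2, 0.2]
}}

```text
time_s: 43.4
ee_pos: [507.4, 261.9, 13.2]
ee_rot: [179.9, 0.1, 170.2]
force: [-0.8, 0.2, 4.7]
gripper_width: 25.8
gripper_force: 30.0
```

Contact. I open to about 42 mm, because the wall is close, and retreat.

>>> {"op": "apply_moves", "data": {
  "delta_pos": [
    [0, 0, 0],
    [0, 0, 0],
    [0, 0, 0],
    [0, 0, 0],
    [0, 0, 0],
    [0, 0, 0.1],
    [0, 0, 0.35],
    [0, 0, 0.65],
    [0, 0, 0.95],
    [0, 0, 0.95]
  ],
  "rot": [
    [0, 0, 0],
    [0, 0, 0],
    [0, 0, 0],
    [0, 0, 0],
    [0, 0, 0],
    [0, 0, 0],
    [0, 0, 0],
    [0, 0, 0],
    [0, 0, 0],
    [0, 0, 0]
  ],
  "hand": [0.46, 0.46, 0.46, 0.46, 0.46, 0.46, 0.46, 0.46, 0.46, 0.46]
}}

```text
time_s: 44.23
ee_pos: [511.0, 263.7, 133.5]
ee_rot: [179.5, 0.6, 170.2]
force: [0.1, 0.5, 0.2]
gripper_width: 41.4
gripper_force: 0.0
```

>>> {"op": "apply_moves", "data": {
  "delta_pos": [
    [-0.4, 0, 0.8],
    [-0.8, 0, 0.9],
    [-0.9, -0.3, 0.9],
    [-0.9, -0.9, 0.9],
    [-0.9, -0.9, 0.9],
    [-0.9, -0.9, 0.9],
    [-0.9, -0.9, 0.9],
    [-0.9, -0.9, 0.9]
  ],
  "rot": [
    [0, 0, 0],
    [0, 0, 0],
    [0, 0, 0],
    [0, 0, 0],
    [0, 0, 0],
    [0, 0, 0],
    [0, 0, 0],
    [0, 0, 0]
  ],
  "hand": [0.46, 0.46, 0.46, 0.46, 0.46, 0.46, 0.46, 0.46]
}}

```text
time_s: 44.9
ee_pos: [399.3, 153.8, 234.5]
ee_rot: [179.9, 0.1, 170.1]
force: [0.7, 0.2, -0.6]
gripper_width: 41.8
gripper_force: 0.0
```

```bash
python3 - <<'E'
from fit import *
s=viewer.grab_frame("scene")
save(s,"end.png",None,1.55)
print(fit([s],"tin_center",(552.6,378.5),0,30,8,False),env.state()["ee_pos"],env.state()["gripper_width"])
E
```

```text
(array([552.8, 379.3]), None, np.float64(0.048), 1) [399.51325645 154.55955333 233.84269063] 41.97258554543093
```

View pics/end.png

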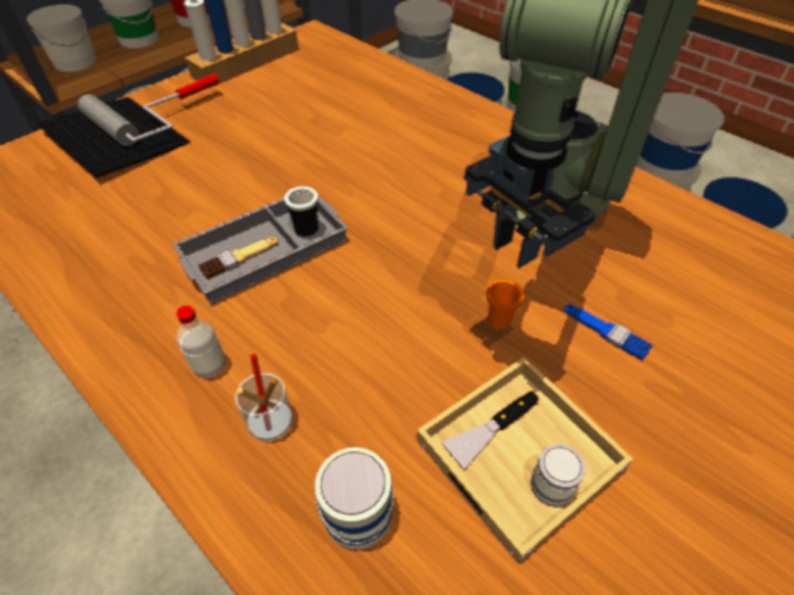

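The cup with its nested liner (302,212) and the brush (240,257) are in the tray. The knife (490,430) and the tin (557,474) are in the box, and the bystanders are untouched. I hand the job in.

```bash
python3 -c "
from workcell import env
print(env.job_done())"
```

```text
the job is handed in; nothing more can be done
None
```

I made up both kits as asked, in the order asked, and handed the job in at about 45 s of robot time. The final picture shows every piece in place and the bystanders untouched; no verdict came back from the hand-in.

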